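# Wedge the paste cassettes tight in their carrier

## Robot

A 6-joint arm with a two-finger parallel gripper is mounted at the origin on the work surface. World frame = base frame: x ahead of the robot, y to its left, z up, the work surface at z = 0. Lengths are in m, angles in rad, forces in N, time in s.
With the tool pointing down it reaches from about 0.35 to 0.875 m from the base axis. Payload 4.2 kg.
Tool frame: the origin (TCP) lies at the very end of the fingers, on their centre line; the grasp point (between the pads) lies arm.hold_point_z behind it (arm.hold_point_z is the distance from the TCP to the grasp point, in m); z points along the fingers, y is the line along which they close (so a half turn about z gives the same grasp; the last joint's range is limited). The gripper opens to 85 mm and grips with 20 to 120 N. Pads are 22 mm wide; open, the fingers measure 114 mm over their backs; the gripper's body (76 mm by 85 mm) begins 54 mm behind the grasp point. The pads swing forward as they close: fully open they stand 13 mm farther back than shut.
Start: joints at [1.585, 0.385, 0.008, 0, -1.194, -0.259], TCP at [0.151, 0.606, 0.231] pointing down, gripper open.
Joint ranges: [-3.14, 3.14], [-1.21, 2.06], [-1.07, 1.41], [-3.16, 2.05], [-2.99, -0.16], [-3.1, 3.1]. Speed limits (rad/s): [2.79, 2.79, 3.14, 3.14, 3.14, 3.14].

## Interface

Orientations are given as a unit quaternion [x, y, z, w].
In Python, from workcell import readout, vision, hand_in, arm gives the robot as it stands. The module is installed in compiled form; this text tells all that it offers.
- The arm moves only by the tool servo_tool, never from a script. Its arguments are lists of equal length, an entry for each row: "hand": the closure, from 0 (fully open) to 1 (shut); "delta_pos": the shift along the tool's x, y, z in units of 25 mm (1.0 is 25 mm), a list of three; "turn": the turn about the tool's z in units of 5 degrees (1.0 is 5 degrees). In form: {"hand": [hand, ...], "delta_pos": [[tx, ty, tz], ...], "turn": [turn, ...]}. A call has 1 to 20 rows; each row shifts and turns the commanded pose from where the row before left it, along the tool's axes as they then stand; what a row does not reach is not made up. A row lasts 1/12 s, in which the tool goes at most 41.7 mm and 7.16 degrees, less where a joint would pass 70% of its speed; a pose out of reach is approached as far as the arm can. A call is refused whole if a number of a shift passes 1 or a number of a turn 1, either way. A call with a gripper value outside its range is refused whole. The fingers move at their own pace and stop on an object; "squeeze" is the grip in N (left out, the last holds). Time passes only in rows, so rows that do not move let the fingers close. It gives the time, the measured TCP pose, the force, the opening and the grip force at its end, in the units of the state.
- readout.read_state(): the state, without advancing time (a new reading comes with each control period).
- vision.snapshot(name): name is "scene" or "top" or "wrist"; returns a dict with "img" (480x640x3 uint8, red, green, blue), "camera_matrix" (3x3 intrinsics, pixels), "origin" and "rotation" of the camera in the world. Camera axes: x right, y down, z forward; pixel columns grow to the right and rows downward; lengths in m; the calibration is good to about 2 mm. A picture is of the moment at which its call begins. There is no depth.
- hand_in(): hands the job in; it is judged then, once.
The state is a dict: "time_s": time; "qpos": joint angles; "qvel": joint speeds; "effort": joint torques, N m; "tool_pos": TCP position; "tcp_rot": TCP orientation; "ft_force": force on the tool from outside, world axes, zero at the start; "torque": the same for the moment, N m; "grip_width": finger opening in m; "grip_force": force on a finger pad.
Only numpy, scipy, OpenCV 4.12 (cv2) and the standard library are available. Lean on these libraries where they do the work, as an engineer would, in place of code of your own. Each camera call takes 0.05 s, during which the arm holds its last target. There are 200 camera calls.

## Task

The last paste cassette lies flat on the bench: stand it up, port upwards, in the free bay at the wedge end of the cassette carrier, in line with the others. Then drive the black tapered wedge, tip first, into the gap between that cassette and the carrier's low post until its flange is fully home against the post and the row is locked tight, and finally press the keeper's cap fully down so that its tongue drops behind the flange. Leave the other things on the bench where they are.

Things in the scene. Friction and masses are not known exactly. Their poses are not given: they have to be found in the camera images.
- carrier: Fixed aluminium carrier. Origin on the bench under the row's middle; x: the way the wedge is driven (roughly away from the robot), y along the row, z up. Plate 8 mm thick, x -62..56, y -142..98 mm. Bays at x 0, y 60, 20, -20 (taken), -60 mm (free) once the row is tight on the end wall (inner face y 80, 70 mm high). Back lip: face x 36, 24 mm high; front open.
- free_bay (a point): Where cassette_center is when it stands in the free bay with the row tight: carrier (0, -60, 55.5) mm, axes as the carrier's. At first the row is loose, its cassettes up to 5 mm towards -y: set this one beside resident3, 40 to 43 mm from its centre; slide the row up or let the wedge close the slack.
- wedge_seat (a point): Where wedge_center is when the wedge is fully home: carrier (-22, -95, 29) mm, axes as the carrier's.
- post_stop (a point): Middle of the front face of the low post at the carrier's -y end: carrier (-40, -126, 29) mm, axes as the carrier's. The flange stops on this face (y -115..-137 mm, top 50 mm above the bench). The post's inner face, along the gap, is tapered in plan from carrier (-40, -111) to (50, -96) mm, parallel to the wedge's tapered face.
- cassette_center (a point): Centre of the loose cassette: grey box 60 (x) x 40 (y) x 95 (z) mm, amber windows on its broad sides, white round port 18 mm across, 8 mm high on its +z end; about 0.25 kg. Starts lying on a broad (60 x 95) side, port end away to the robot's right. Half a turn about z makes no difference.
- resident1_center (a point): Centre of the first cassette in the row (the farthest to +y of the carrier), same shape as the loose one, standing, loose in the carrier.
- resident2_center (a point): Centre of the second cassette in the row, likewise.
- resident3_center (a point): Centre of the third cassette in the row, next to the free bay, likewise.
- wedge_center (a point): Black wedge 144 mm long, about 0.22 kg, right way up. Point half-way along, 21 mm above its underside; x to the thin tip, y to the straight side. Tail block to grip: x -72..-32, y +-15, 62 mm high. Flange: x -32..-18, y -41..15. Taper: x -18..72, straight face y 15, other face y -15 (flange) to 0 (tip); both 42 mm high. Slick faces; 15 to 20 N drives it.
- keeper_cap (a point): Top centre of the keeper's black cap, 32 mm across, on the post at carrier (-15, -127) mm, about 90 mm above the bench when raised. A flat arm runs from it towards carrier -x; the tongue at its end (x -64..-57, y -134..-120 mm) ends 58 mm above the bench when raised. The flange passes under it; it cannot drop unless the wedge is home.
- keeper (a joint): Travel of the keeper, m: 0 raised, 0.024 fully down; friction-held, stays where it is left, pressed straight down on the cap with about 7 N.
- spacer_center (a point): plain straight filler block, black plastic, 110 x 34 x 34 mm, no taper and no flange; a bystander. Point at its centre, x along its length.
- dish_rim (a point): low round glass dish, 90 mm across, 16 mm high; a bystander. Point at the centre of its rim.
- jar: standing paste jar, 64 mm across, 85 mm high, green lid; a bystander. Origin under its centre.
- meter: red handheld meter lying on its back, 80 x 150 x 44 mm; a bystander. Origin under its centre.
- mouse: black computer mouse, 100 x 58 x 32 mm; a bystander. Origin under its centre.
- spatula: lying spatula 200 mm long; a bystander.
Mind the look-alikes: they are no part of the job. Leave any blue look-alike of the part that bears resident2_center alone. Leave any yellow look-alike of the part that bears cassette_center alone.

How it is judged:
On the way, in this order (a step that is already met when the one before it is completed fails the run):
1. the loose cassette stands in the free bay, port up (x of cassette_center in the frame of carrier between -0.009 and 0.009 m and z of cassette_center in the frame of carrier between 0.05 and 0.06 m and angle between cassette_center's own z axis and vertical below 0.08 rad and angle between the x axis of cassette_center and the x axis of carrier, either way round below 0.12 rad and y of cassette_center in the frame of carrier between -0.078 and -0.055 m), for 0.2 s.
2. the wedge is fully home and the row tight (x of wedge_center in the frame of wedge_seat above -0.004 m and y of wedge_center in the frame of wedge_seat between -0.004 and 0.004 m and z of wedge_center in the frame of wedge_seat between -0.004 and 0.004 m and x of cassette_center in the frame of carrier between -0.009 and 0.009 m and z of cassette_center in the frame of carrier between 0.05 and 0.06 m and angle between cassette_center's own z axis and vertical below 0.08 rad and angle between the x axis of cassette_center and the x axis of carrier, either way round below 0.12 rad and y of cassette_center in the frame of carrier between -0.0635 and -0.0565 m), for 0.2 s.
3. the keeper is pressed down behind the flange (value of joint keeper above 0.02 m), for 0.2 s.
At the end, for the whole second after the job is handed in: All four cassettes upright (0.08 rad) on the carrier plate, within 3.5 mm of their bays along the row; the loaded one port up, within 9 mm in carrier x and 0.12 rad of square; wedge within 4 mm of home; keeper down over 20 mm; nothing moving (all of step 2 and y of resident1_center in the frame of carrier between 0.0565 and 0.0635 m and angle between each of resident1_center, resident2_center, resident3_center's own z axis and vertical below 0.08 rad and z of resident1_center in the frame of carrier between 0.05 and 0.06 m and y of resident2_center in the frame of carrier between 0.0165 and 0.0235 m and z of resident2_center in the frame of carrier between 0.05 and 0.06 m and y of resident3_center in the frame of carrier between -0.0235 and -0.0165 m and z of resident3_center in the frame of carrier between 0.05 and 0.06 m and value of joint keeper above 0.02 m and linear speed of each of wedge, cassette below 0.01 m/s); the robot touches nothing.
It fails at once if a bystander (straight block, dish, jar, meter, mouse, spatula) is moved more than 30 mm (distance of any of spacer_center, dish_rim, jar, meter, mouse, spatula from where it was at the start of the episode above 0.03 m).
It fails at once if a cassette of the standing row is tipped over or lifted out (angle between any of resident1_center, resident2_center, resident3_center's own z axis and vertical above 0.5 rad or z of any of resident1_center, resident2_center, resident3_center in the frame of carrier above 0.09 m).
It also fails if it takes over 72 s, if anything falls off the work surface, if the arm or the gripper's body presses on something with over 40 N, if the wrist force passes 120 N, or if a joint passes its speed limit or range.

## Working session

There is one attempt and no reset: what is moved stays moved. The work goes in short steps, Python scripts to look and compute and a tool call to move; the robot and the scene stay as the last step left them, time stands still between calls to the robot, and variables do not carry over. Pictures are saved under pics/ and viewed, at most 10 in all, crops included, and the job is handed in when it is done.

Besides the shell and the picture viewer there is one more tool, called after "Request:" by a JSON object that holds its "api" and its "payload", one argument or row to a line. servo_tool: Moves the arm, as the interface text tells. Its arguments: {"type":"object","properties":{"hand":{"type":"array","items":{"type":"number"}},"delta_pos":{"type":"array","items":{"type":"array","items":{"type":"number"}}},"turn":{"type":"array","items":{"type":"number"}},"squeeze":{"type":"number"}},"required":["hand","delta_pos","turn"]}

```bash
mkdir -p pics; cat > h.py <<'E'
import numpy as np, cv2, pickle
from workcell import readout, vision, hand_in, arm
from scipy.spatial.transform import Rotation as R
def snap(n,f):
    s=vision.snapshot(n); cv2.imwrite(f'pics/{f}.png',s['img'][:,:,::-1]); pickle.dump({k:np.array(v) for k,v in s.items()},open(f'pics/{f}.pkl','wb')); return s
def load(f): return pickle.load(open(f'pics/{f}.pkl','rb'))
def ray(s,p):
    d=np.linalg.solve(s['camera_matrix'],np.array([p[0],p[1],1.])); return np.array(s['origin']),np.array(s['rotation'])@d
def onz(s,p,z):
    o,d=ray(s,p); return o+d*(z-o[2])/d[2]
def proj(s,X):
    c=np.array(s['rotation']).T@(np.array(X)-s['origin']); c=s['camera_matrix']@c; return c[:2]/c[2]
def tri(s1,p1,s2,p2):
    o1,d1=ray(s1,p1);o2,d2=ray(s2,p2)
    t=np.linalg.lstsq(np.c_[d1,-d2],o2-o1,rcond=None)[0]; a=o1+d1*t[0];b=o2+d2*t[1]; return (a+b)/2,np.linalg.norm(a-b)
E
python3 - <<'E'
from h import *
st=readout.read_state(); print(st, arm.hold_point_z)
for n in ['scene','top','wrist']:
    s=snap(n,n+'0'); print(n,s['origin'],s['rotation'],s['camera_matrix'])
E
```

```text
{'time_s': 0.0, 'qpos': array([ 1.58461437e+00,  3.85563098e-01,  6.63081737e-03, -5.31587655e-04,
       -1.19400831e+00, -2.58625941e-01]), 'qvel': array([ 0.00018043, -0.00191889,  0.00101384,  0.00213896, -0.00233306,
       -0.00187886]), 'effort': array([-6.47007892e-05, -3.92288375e+01,  1.88399649e+01,  4.18636143e+00,
       -4.68625833e-03, -2.36393305e-06]), 'tool_pos': array([0.1512965 , 0.60580433, 0.23021476]), 'tcp_rot': array([ 9.92505407e-01, -1.22195772e-01, -9.91582700e-05,  1.09575005e-03]), 'ft_force': array([ 0.34841867,  0.32595053, -0.46769866]), 'torque': array([-0.07948294, -0.0112877 ,  0.01038255]), 'grip_force': 0.0, 'grip_width': 0.08548089095198935} 0.0187
scene [ 1.27244014 -0.61806049  0.8561442 ] [ 0.81450198  0.40597986 -0.17726338 -0.37462591] [[516.46424492   0.         320.32649455]
 [  0.         516.46424492 239.72283426]
 [  0.           0.           1.        ]]
top [ 0.33566816 -0.07699518  1.44130113] [-0.69953144  0.71052264 -0.04823559  0.05904795] [[536.33070258   0.         318.11631427]
 [  0.         536.33070258 233.25311003]
 [  0.           0.           1.        ]]
wrist [0.22077646 0.58883319 0.37294738] [-0.60897225  0.78018286  0.11222691 -0.08872785] [[389.72888072   0.         323.99344533]
 [  0.         389.72888072 245.09857487]
 [  0.           0.           1.        ]]
```

View pics/top0.png

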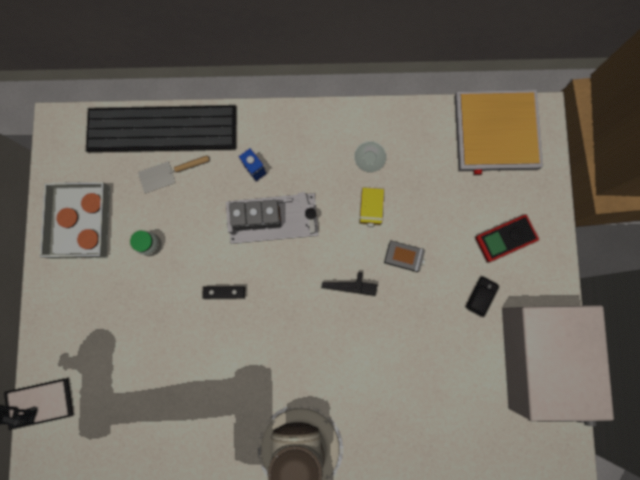

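View pics/scene0.png

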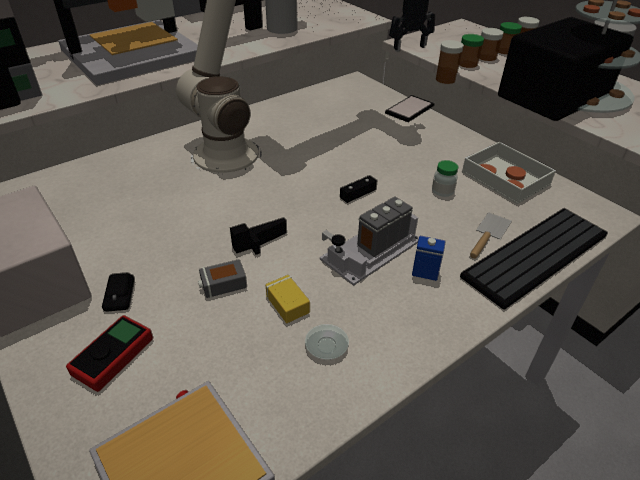

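The robot base is at the bottom of the top view. Grey box candidates for the loose cassette are grey (404,256), yellow (372,206), blue (253,164) and the standing row (255,213). I choose the grey one at (404,256). The wedge candidates are the wedge with a flange (350,287) and the spacer (224,292); I choose (350,287). The carrier is at about (272,218), with the keeper at (311,212). I'll check this in a close crop.

```bash
python3 - <<'E'
s=open('h.py').read()
s=s.replace("for k,v in s.items()},","for k,v in s.items()} if 0 else s,")
s=s.replace("s=vision.snapshot(n);","s=dict(vision.snapshot(n)); s['rotation']=R.from_quat(s['rotation']).as_matrix() if np.size(s['rotation'])==4 else s['rotation'];")
s=s.replace("def load(f): return","def load(f):\n    s=").replace("'rb'))\ndef ray","'rb'))\n    if np.size(s['rotation'])==4: s['rotation']=R.from_quat(s['rotation']).as_matrix()\n    return s\ndef ray")
s+='''
def crop(f,x,y,w,h,k,out): cv2.imwrite(f'pics/{out}.png',cv2.resize(cv2.imread(f'pics/{f}.png')[y:y+h,x:x+w],None,fx=k,fy=k,interpolation=cv2.INTER_CUBIC))
'''
open('h.py','w').write(s)
from h import *
a=cv2.imread('pics/top0.png')[180:310,210:440]; b=cv2.imread('pics/scene0.png')[195:310,195:435]
c=np.vstack([cv2.resize(a,(690,390//1*300//390),interpolation=3) if 0 else cv2.resize(a,(575,325),interpolation=3),cv2.resize(b,(575,276),interpolation=3)[:275]])
cv2.imwrite('pics/c1.png',c)
t=load('top0')
for n,p,z in [('cass',(404,256),.04),('wedge',(350,287),.042),('cap',(311,212),.09),('r1',(237,211),.103),('yellow',(372,206),.04)]: print(n,onz(t,p,z))
E
```

```text
cass [ 0.48624847 -0.28116092  0.04      ]
wedge [ 0.40740306 -0.13786736  0.042     ]
cap [ 0.59811028 -0.0402987   0.09      ]
r1 [0.60148181 0.14784907 0.103     ]
yellow [ 0.62121838 -0.20141789  0.04      ]
```

View pics/c1.png

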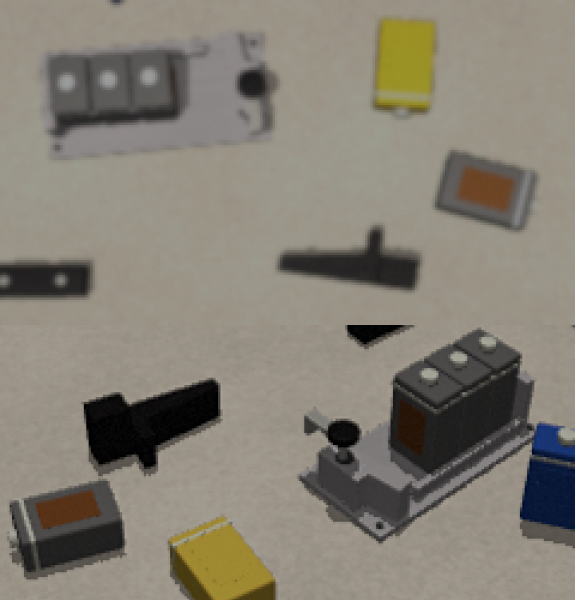

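The crop confirms it: the grey lying cassette has its white port towards the right (+x in the image), and the wedge tip points left. Next I move the wrist camera over the work area.

Request:
{"api": "servo_tool", "payload": {
  "hand": [0,0,0,0,0,0,0,0,0,0,0,0,0,0,0,0,0,0,0,0],
  "delta_pos": [
    [0.9,1,-0.1],
    [0.95,1,-0.1],
    [0.95,1,-0.1],
    [0.95,1,-0.1],
    [0.95,1,-0.1],
    [0.95,1,-0.1],
    [0.95,1,-0.1],
    [0.95,1,-0.1],
    [0.95,1,-0.1],
    [0.95,1,-0.1],
    [0.95,1,-0.1],
    [0.95,1,-0.1],
    [0.95,1,-0.1],
    [0.95,1,-0.1],
    [0.95,1,-0.1],
    [0.95,1,-0.1],
    [0.95,1,-0.1],
    [0.95,1,-0.1],
    [0.95,1,-0.1],
    [0.95,1,-0.1]
  ],
  "turn": [0,0,0,0,0,0,0,0,0,0,0,0,0,0,0,0,0,0,0,0]
}}

```text
time_s: 1.82
tool_pos: [0.4902, 0.0047, 0.2814]
tcp_rot: [0.993, -0.122, -0.0, -0.0]
ft_force: [1.2, 0.7, -0.1]
grip_width: 0.0851
grip_force: 0.0
```

Request:
{"api": "servo_tool", "payload": {
  "hand": [0,0,0,0,0,0,0,0,0,0,0,0,0,0,0,0,0,0,0,0],
  "delta_pos": [
    [0,0,0],
    [0,0,0],
    [0,0,0],
    [0,0,0],
    [0,0,0],
    [0,0,0],
    [0,0,0],
    [0,0,0],
    [0,0,0],
    [0,0,0],
    [0,0,0],
    [0,0,0],
    [0,0,0],
    [0,0,0],
    [0,0,0],
    [0,0,0],
    [0,0,0],
    [0,0,0],
    [0,0,0],
    [0,0,0]
  ],
  "turn": [1,1,1,1,1,1,1,1,1,1,1,1,1,1,1,1,1,1,0,0]
}}

```text
time_s: 3.48
tool_pos: [0.4897, 0.0064, 0.2811]
tcp_rot: [-0.616, 0.787, 0.0, -0.0]
ft_force: [-0.5, -0.6, -0.6]
grip_width: 0.0857
grip_force: 0.0
```

```bash
python3 - <<'E'
from h import *
s=snap('wrist','w1'); print(s['origin'],s['rotation'][:,2]); crop('w1',0,0,640,480,1.25,'w1v')
st=readout.read_state();print(st['time_s'],st['tool_pos'],R.from_quat(st['tcp_rot']).as_matrix()[:,0],st['qpos'])
E
```

```text
[ 0.47177915 -0.06345926  0.42372751] [ 0.0683383   0.2755463  -0.95885563]
3.5333 [0.48975146 0.00641439 0.28114666] [-2.40338774e-01 -9.70689060e-01  1.52568605e-04] [ 3.45393028e-01  1.17473296e-01 -2.27770604e-01 -7.89684517e-05
 -1.22593888e+00 -5.88081187e-01]
```

View pics/w1v.png

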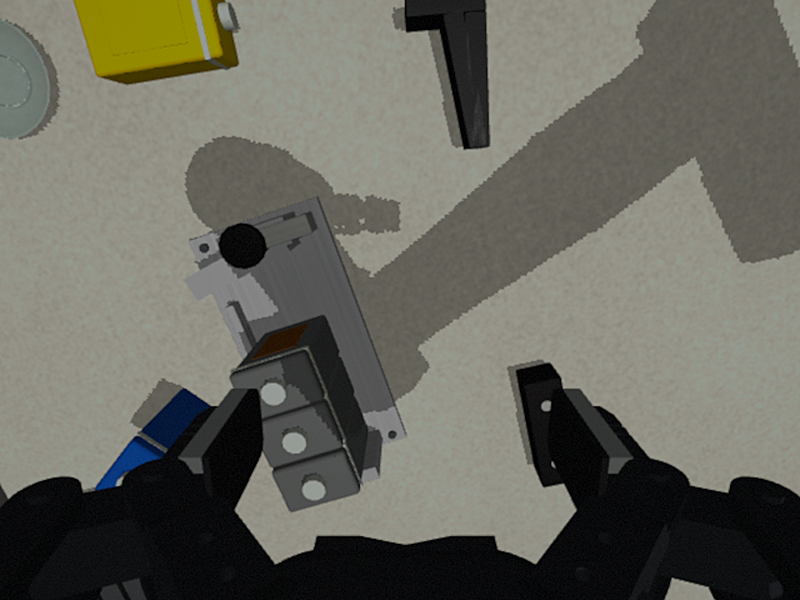

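The view (1.25x) shows the carrier plate corners at (318,198), (404,437) and (190,240), ports at (272,393), (294,442) and (314,490), and the cap at (242,246). The wedge is at the top (460,70), partly out of frame. I'll move on to see the cassette and the wedge.

Request:
{"api": "servo_tool", "payload": {
  "hand": [0,0,0,0,0,0,0,0,0,0,0,0],
  "delta_pos": [
    [0.9,-0.1,0],
    [0.9,-0.1,0],
    [0.9,-0.1,0],
    [0.9,-0.1,0],
    [0.9,-0.1,0],
    [0.9,-0.1,0],
    [0.9,-0.1,0],
    [0.9,-0.1,0],
    [0.9,0,0],
    [0,0,0],
    [0,0,0],
    [0,0,0]
  ],
  "turn": [0,0,0,0,0,0,0,0,0,0,0,0]
}}

```text
time_s: 4.53
tool_pos: [0.4602, -0.1946, 0.2813]
tcp_rot: [-0.616, 0.788, 0.0, 0.0]
ft_force: [0.0, -0.4, 0.0]
grip_width: 0.0854
grip_force: 0.0
```

```bash
python3 - <<'E'
from h import *
s=snap('wrist','w2'); crop('w2',0,0,640,480,1.25,'w2v')
st=readout.read_state();print(st['time_s'],st['tool_pos'])
w=load('w1'); q=lambda a,b:(a/1.25,b/1.25)
P={}
for n,p,z in [('A',q(318,198),.008),('B',q(404,437),.008),('C',q(190,240),.008),('p3',q(272,391),.111),('p2',q(294,441),.111),('p1',q(314,489),.111),('cap',q(242,246),.09)]:
    P[n]=onz(w,p,z); print(n,P[n].round(4))
y=P['B']-P['A']; print(np.linalg.norm(y),np.degrees(np.arctan2(-y[0],y[1])),np.linalg.norm(P['C']-P['A']))
d=P['p1']-P['p3'];print(np.linalg.norm(d),np.degrees(np.arctan2(-d[0],d[1])))
E
```

```text
4.5833 [ 0.46033337 -0.19432334  0.28127382]
A [ 0.5492 -0.0531  0.008 ]
B [0.534  0.1836 0.008 ]
C [ 0.6657 -0.0457  0.008 ]
p3 [0.6002 0.0643 0.111 ]
p2 [0.5972 0.1063 0.111 ]
p1 [0.5951 0.1492 0.111 ]
cap [ 0.5942 -0.0367  0.09  ]
0.23716446683221964 3.687593779211348 0.1167135596130131
0.08500686989913793 3.4401351755475558
```

View pics/w2v.png

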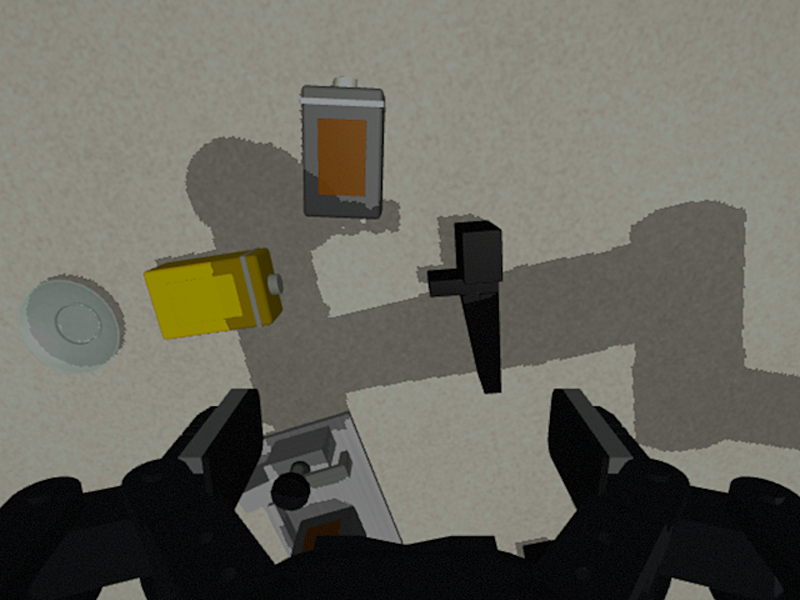

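In this view (1.25x) the grey cassette's window centre is at (342,157), its port at (345,82) and its top corners at (302,87), (384,88), (381,216) and (305,215). The wedge tail top is (463..502, 232..283), and its tip is at (485..501, 392).

```bash
python3 - <<'E'
from h import *
w=load('w2'); t=load('top0'); w1=load('w1'); q=lambda a,b:(a/1.25,b/1.25); c=lambda a,b:(210+a/2.5,180+b/2.5)
print('nadir',proj(w,w['origin']-[0,0,.3])*1.25)
print('win tri',tri(w,q(342,157),t,c(486,188)))
print('tip tri',tri(w,q(493,392),t,c(279,263)))
print('tip tri w1',tri(w,q(493,392),w1,q(476,148)))
print('cap tri',tri(w,q(291,490),w1,q(242,246)))
print('plate A tri',tri(w,q(348,412),w1,q(318,198)), onz(w,q(348,412),.008))
for n,p,z in [('cpl',(302,87),.04),('cpr',(384,88),.04),('cbr',(381,216),.04),('cbl',(306,215),.04),('port',(345,82),.02),('win',(342,157),.04),
 ('t1',(463,232),.062),('t2',(502,232),.062),('t3',(502,283),.062),('t4',(463,283),.062),('tipL',(485,392),.042),('tipR',(501,392),.042)]:
    print(n,onz(w,q(*p),z).round(4))
E
```

```text
nadir [405.22690772 161.95729693]
win tri (array([ 0.48506595, -0.27857377,  0.0649633 ]), np.float64(0.001100913201436591))
tip tri (array([ 0.41395378, -0.06397717,  0.04588242]), np.float64(0.002016281576573797))
tip tri w1 (array([ 0.41599705, -0.06032966,  0.0389168 ]), np.float64(0.003166844734751836))
cap tri (array([ 0.59645591, -0.03600312,  0.08237255]), np.float64(0.0009827891647400727))
plate A tri (array([ 0.55113725, -0.05298449,  0.00137471]), np.float64(0.001316893823359018)) [ 0.55008764 -0.05634145  0.008     ]
cpl [ 0.5021 -0.3332  0.04  ]
cpr [ 0.4446 -0.3181  0.04  ]
cbr [ 0.4702 -0.2299  0.04  ]
cbl [ 0.5266 -0.2448  0.04  ]
port [ 0.4725 -0.3322  0.02  ]
win [ 0.4875 -0.2795  0.04  ]
t1 [ 0.4126 -0.2059  0.062 ]
t2 [ 0.3846 -0.1989  0.062 ]
t3 [ 0.3918 -0.1606  0.062 ]
t4 [ 0.4207 -0.1678  0.062 ]
tipL [ 0.4213 -0.0633  0.042 ]
tipR [ 0.408 -0.06   0.042]
```

Request:
{"api": "servo_tool", "payload": {
  "hand": [0,0,0,0,0,0,0,0,0,0,0,0,0,0,0,0,0,0],
  "delta_pos": [
    [0,0,0],
    [0.88,-0.39,0.3],
    [0.88,-0.39,0.3],
    [0.88,-0.39,0.3],
    [0.88,-0.39,0.3],
    [0.88,-0.38,0.3],
    [0,0,1],
    [0,0,1],
    [0,0,1],
    [0,0,1],
    [0,0,1],
    [0,0,1],
    [0,0,1],
    [0,0,0.7],
    [0,0,0.5],
    [0,0,0.3],
    [0,0,0],
    [0,0,0]
  ],
  "turn": [0.4,0,0,0,0,0,0,0,0,0,0,0,0,0,0,0,0,0]
}}

```text
time_s: 6.08
tool_pos: [0.4771, -0.3136, 0.0315]
tcp_rot: [-0.602, 0.798, -0.0, -0.0]
ft_force: [0.3, -0.1, 0.7]
grip_width: 0.0853
grip_force: 0.0
```

```bash
python3 - <<'E'
from h import *
s=snap('wrist','w3'); crop('w3',0,0,640,480,1,'w3v')
st=readout.read_state();print(st['time_s'],st['tool_pos'],st['ft_force'],arm.hold_point_z,R.from_quat(st['tcp_rot']).as_matrix()[:,0])
for X in [(.4769,-.3133,.04),(.4859,-.2815,.04)]: print(proj(s,X))
E
```

```text
6.1333 [ 0.47744471 -0.3138569   0.03215344] [-0.28088967  0.43847936  0.19354015] 0.0187 [-2.74918013e-01 -9.61467635e-01  2.71233682e-04]
[323.13533822 326.92459537]
[323.38929773 399.97372108]
```

View pics/w3v.png

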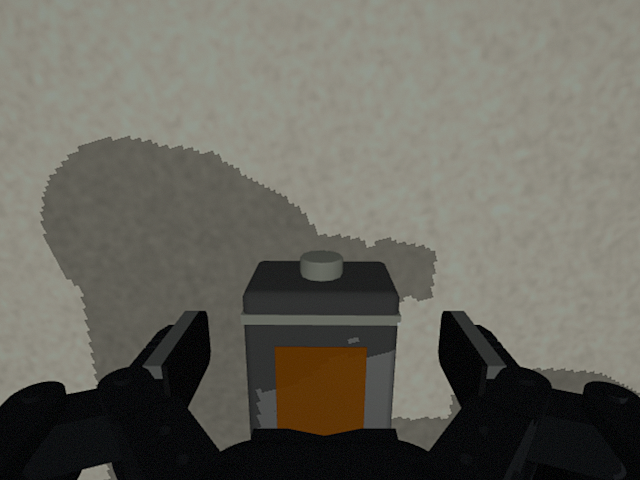

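The cassette is centred between the fingers (port at column 321, fingertips at about (200,312) and (450,312)). Now I go down gently.

Request:
{"api": "servo_tool", "payload": {
  "hand": [0,0,0,0,0,0,0],
  "delta_pos": [
    [0,0,0.4],
    [0,0,0.4],
    [0,0,0.2],
    [0,0,0.1],
    [0,0,0.1],
    [0,0,0.1],
    [0,0,0]
  ],
  "turn": [0,0,0,0,0,0,0]
}}

```text
time_s: 6.72
tool_pos: [0.4763, -0.3139, -0.0016]
tcp_rot: [-0.602, 0.799, 0.0, -0.0]
ft_force: [-1.0, 0.3, 0.6]
grip_width: 0.0853
grip_force: 0.0
```

```bash
python3 - <<'E'
from h import *
s=load('w3'); T=np.array([.4772,-.3137,.0318]); x=np.array([-.275,-.961,0]);y=np.array([-.961,.275,0])
for z in (0,.005,.01,.013): print(z,[proj(s,T+a*y+.011*x+[0,0,z]).round() for a in (-.0427,.0427)])
E
```

```text
0 [array([214., 291.]), array([430., 291.])]
0.005 [array([211., 296.]), array([434., 296.])]
0.01 [array([207., 302.]), array([437., 302.])]
0.013 [array([204., 305.]), array([440., 305.])]
```

Request:
{"api": "servo_tool", "payload": {
  "hand": [0,0,0.2,0.4,0.6,1,1,1,1,1],
  "delta_pos": [
    [0,0,0.12],
    [0,0,0],
    [0,0,0],
    [0,0,0],
    [0,0,0],
    [0,0,0],
    [0,0,0],
    [0,0,0],
    [0,0,0],
    [0,0,0]
  ],
  "turn": [0,0,0,0,0,0,0,0,0,0],
  "squeeze": 20
}}

```text
time_s: 7.55
tool_pos: [0.4772, -0.3142, -0.0037]
tcp_rot: [-0.602, 0.799, -0.001, 0.0]
ft_force: [1.2, -0.5, 2.5]
grip_width: 0.0597
grip_force: 23.0
```

Request:
{"api": "servo_tool", "payload": {
  "hand": [1,1,1,1,1,1,1,1,1,1,1,1],
  "delta_pos": [
    [0,0,-0.2],
    [0,0,-0.4],
    [0,0,-0.6],
    [0,0,-0.6],
    [0,0,-0.6],
    [0,0,-0.6],
    [0,0,-0.6],
    [0,0,-0.6],
    [0,0,-0.6],
    [0,0,-0.4],
    [0,0,-0.2],
    [0,0,0]
  ],
  "turn": [0,0,0,0,0,0,0,0,0,0,0,0]
}}

```text
time_s: 8.55
tool_pos: [0.4766, -0.314, 0.1319]
tcp_rot: [-0.602, 0.799, -0.001, 0.0]
ft_force: [-0.1, -0.3, -2.1]
grip_width: 0.0603
grip_force: 22.5
```

```bash
python3 - <<'E'
from h import *
s=snap('scene','s2'); a=cv2.resize(cv2.imread('pics/s2.png')[150:330,150:390],(480,360),interpolation=3)
w=snap('wrist','w4'); b=cv2.resize(cv2.imread('pics/w4.png'),(320,240))
c=np.zeros((360,800,3),np.uint8); c[:,:480]=a; c[:240,480:]=b; cv2.imwrite('pics/c2.png',c)
print(readout.read_state()['ft_force'],readout.read_state()['tool_pos'])
E
```

```text
[ 0.22408079  0.6375066  -2.65533024] [ 0.47578587 -0.31362886  0.1301389 ]
```

View pics/c2.png

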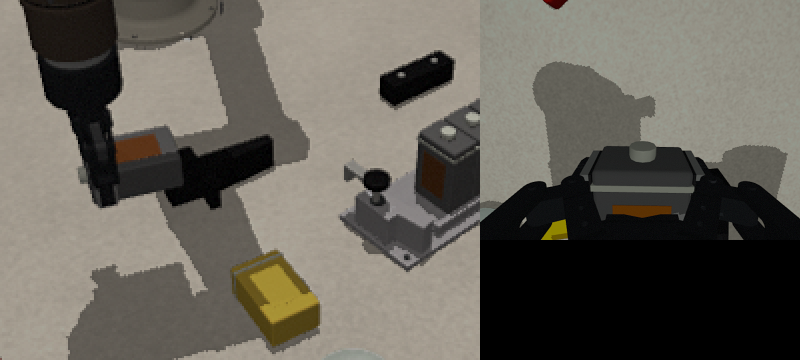

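It is held firmly by the port end but stays nearly horizontal; the pads did not let it pivot. I'll go low and try a lighter hold via the closure value.

Request:
{"api": "servo_tool", "payload": {
  "hand": [1,1,1,1,1,1,0.5,0.4,0.4,0.4],
  "delta_pos": [
    [0,0,0.8],
    [0,0,1],
    [0,0,1],
    [0,0,1],
    [0,0,0.7],
    [0,0,0],
    [0,0,0],
    [0,0,0],
    [0,0,0],
    [0,0,0]
  ],
  "turn": [0,0,0,0,0,0,0,0,0,0]
}}

```text
time_s: 9.48
tool_pos: [0.4774, -0.3143, 0.0197]
tcp_rot: [-0.602, 0.799, -0.001, 0.001]
ft_force: [0.2, -0.5, -2.1]
grip_width: 0.0598
grip_force: 23.1
```

Request:
{"api": "servo_tool", "payload": {
  "hand": [0.36,0.36,0.36],
  "delta_pos": [
    [0,0,0],
    [0,0,0],
    [0,0,0]
  ],
  "turn": [0,0,0]
}}

```text
time_s: 9.73
tool_pos: [0.4767, -0.314, 0.0189]
tcp_rot: [-0.602, 0.799, -0.0, 0.0]
ft_force: [-0.7, -1.0, -1.9]
grip_width: 0.06
grip_force: 23.1
```

Request:
{"api": "servo_tool", "payload": {
  "hand": [0.33,0.33,0.33],
  "delta_pos": [
    [0,0,0],
    [0,0,0],
    [0,0,0]
  ],
  "turn": [0,0,0]
}}

```text
time_s: 9.98
tool_pos: [0.4765, -0.314, 0.0184]
tcp_rot: [-0.602, 0.799, -0.0, 0.0]
ft_force: [-0.1, -0.5, -2.8]
grip_width: 0.0602
grip_force: 23.1
```

Step down further towards the contact width.

Request:
{"api": "servo_tool", "payload": {
  "hand": [0.31,0.31,0.31],
  "delta_pos": [
    [0,0,0],
    [0,0,0],
    [0,0,0]
  ],
  "turn": [0,0,0]
}}

```text
time_s: 10.23
tool_pos: [0.4765, -0.314, 0.0183]
tcp_rot: [-0.602, 0.799, 0.0, -0.0]
ft_force: [0.5, -0.0, -2.0]
grip_width: 0.0598
grip_force: 23.1
```

Request:
{"api": "servo_tool", "payload": {
  "hand": [0.3,0.3],
  "delta_pos": [
    [0,0,0],
    [0,0,0]
  ],
  "turn": [0,0]
}}

```text
time_s: 10.4
tool_pos: [0.4765, -0.314, 0.0183]
tcp_rot: [-0.602, 0.799, -0.0, -0.0]
ft_force: [-0.3, -0.1, -2.3]
grip_width: 0.06
grip_force: 23.1
```

Request:
{"api": "servo_tool", "payload": {
  "hand": [0.29,0.29],
  "delta_pos": [
    [0,0,0],
    [0,0,0]
  ],
  "turn": [0,0]
}}

```text
time_s: 10.57
tool_pos: [0.4769, -0.3142, 0.0187]
tcp_rot: [-0.602, 0.799, -0.0, 0.0]
ft_force: [0.3, 0.6, -1.0]
grip_width: 0.0607
grip_force: 0.0
```

Request:
{"api": "servo_tool", "payload": {
  "hand": [0.295,0.295],
  "delta_pos": [
    [0,0,0],
    [0,0,0]
  ],
  "turn": [0,0]
}}

```text
time_s: 10.73
tool_pos: [0.477, -0.3142, 0.0187]
tcp_rot: [-0.602, 0.799, -0.001, 0.0]
ft_force: [0.6, 0.5, 0.8]
grip_width: 0.0603
grip_force: 0.2
```

```bash
python3 - <<'E'
from h import *
s=snap('scene','s3'); a=cv2.resize(cv2.imread('pics/s3.png')[180:330,150:350],(480,360),interpolation=3)
w=snap('wrist','w5'); b=cv2.resize(cv2.imread('pics/w5.png'),(320,240))
c=np.zeros((360,800,3),np.uint8); c[:,:480]=a; c[:240,480:]=b; cv2.imwrite('pics/c3.png',c)
E
```

```text
(no output)
```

View pics/c3.png

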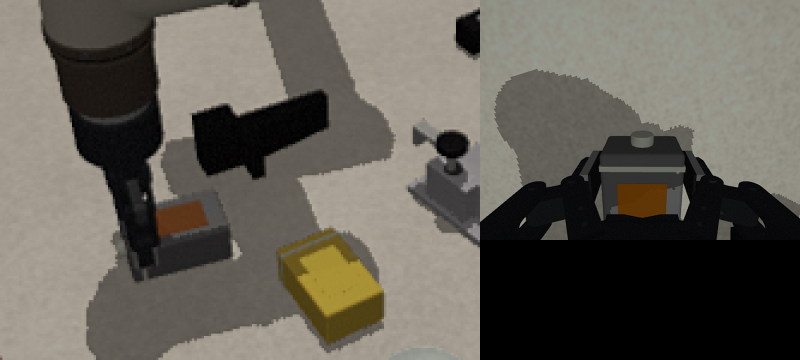

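It is back flat on the bench, in place between the fingers (window and band square in the wrist view). I'll regrip closer to the port end and search for a light force.

Request:
{"api": "servo_tool", "payload": {
  "hand": [0.26,0.26,0.26,0.26,0.26,0.296,0.296,0.296],
  "delta_pos": [
    [0,0,0],
    [0.2,0,0.3],
    [0,0,0.4],
    [0,0,0.2],
    [0,0,0],
    [0,0,0],
    [0,0,0],
    [0,0,0]
  ],
  "turn": [0,0,0,0,0,0,0,0]
}}

```text
time_s: 11.5
tool_pos: [0.4748, -0.3187, -0.0048]
tcp_rot: [-0.601, 0.799, 0.0, -0.0]
ft_force: [-0.4, -0.1, -1.0]
grip_width: 0.0602
grip_force: 1.0
```

Request:
{"api": "servo_tool", "payload": {
  "hand": [0.297,0.297,0.297],
  "delta_pos": [
    [0,0,0],
    [0,0,0],
    [0,0,0]
  ],
  "turn": [0,0,0]
}}

```text
time_s: 11.75
tool_pos: [0.4747, -0.3186, -0.0045]
tcp_rot: [-0.602, 0.799, 0.0, -0.0]
ft_force: [1.0, 1.4, -2.1]
grip_width: 0.0597
grip_force: 2.6
```

Request:
{"api": "servo_tool", "payload": {
  "hand": [0.298,0.298,0.298],
  "delta_pos": [
    [0,0,0],
    [0,0,0],
    [0,0,0]
  ],
  "turn": [0,0,0]
}}

```text
time_s: 12.0
tool_pos: [0.4748, -0.3186, -0.0043]
tcp_rot: [-0.602, 0.799, 0.0, -0.0]
ft_force: [-1.2, -0.2, -1.7]
grip_width: 0.0605
grip_force: 4.7
```

Request:
{"api": "servo_tool", "payload": {
  "hand": [0.298,0.298,0.298,0.298,0.298,0.298,0.298,0.298,0.298,0.298,0.298,0.298],
  "delta_pos": [
    [0,0,-0.2],
    [0,0,-0.3],
    [0,0,-0.3],
    [0,0,-0.3],
    [0,0,-0.3],
    [0,0,-0.3],
    [0,0,-0.3],
    [0,0,-0.3],
    [0,0,-0.3],
    [0,0,-0.2],
    [0,0,0],
    [0,0,0]
  ],
  "turn": [0,0,0,0,0,0,0,0,0,0,0,0]
}}

```text
time_s: 13.0
tool_pos: [0.4757, -0.3195, 0.0671]
tcp_rot: [-0.602, 0.799, -0.001, 0.0]
ft_force: [-0.4, -1.1, 3.3]
grip_width: 0.0601
grip_force: 2.6
```

```bash
python3 - <<'E'
from h import *
s=snap('scene','s4'); a=cv2.resize(cv2.imread('pics/s4.png')[180:330,150:350],(480,360),interpolation=3)
w=snap('wrist','w6'); b=cv2.resize(cv2.imread('pics/w6.png'),(320,240))
c=np.zeros((360,800,3),np.uint8); c[:,:480]=a; c[:240,480:]=b; cv2.imwrite('pics/c4.png',c)
E
```

```text
(no output)
```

View pics/c4.png

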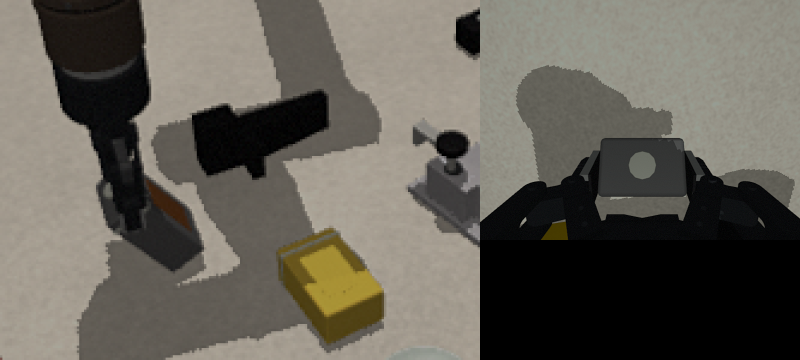

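It has pivoted: the top face is seen nearly square-on from the wrist camera, which makes it about 16° short of vertical, inside the self-righting angle of about 22°. I'll set the edge on the bench, drag towards the base side, and let it settle upright between loose fingers.

Request:
{"api": "servo_tool", "payload": {
  "hand": [0.298,0.298,0.298,0.298,0.298,0.298,0.28,0.27,0.27,0.27,0.27,0.27],
  "delta_pos": [
    [0,0,0.15],
    [-0.1,0,0.1],
    [-0.2,0,0.02],
    [-0.2,0,0.02],
    [-0.1,0,0],
    [0,0,0],
    [0,0,0],
    [0,0,0],
    [0,0,0],
    [0,0,0],
    [0,0,0],
    [0,0,0]
  ],
  "turn": [0,0,0,0,0,0,0,0,0,0,0,0]
}}

```text
time_s: 14.1
tool_pos: [0.4788, -0.3043, 0.0582]
tcp_rot: [-0.602, 0.799, 0.0, -0.0]
ft_force: [0.1, -0.7, 0.0]
grip_width: 0.0622
grip_force: 0.0
```

```bash
python3 - <<'E'
from h import *
s=snap('wrist','w7'); g=cv2.cvtColor(s['img'],cv2.COLOR_RGB2GRAY)[250:430:6,220:430:3]
for r,row in zip(range(250,430,6),g): print(r,''.join(' .:-=+*#%@'[min(9,v//22)] for v in row))
st=readout.read_state(); print(st['tool_pos'])
E
```

```text
250 =========================================================*************
256 =========================================================+************
262 =========================================================#************
268 =====:..................................::::::.::::::::::::::..+******
274 ===::::::::::::::::::::::::::::::::::::::------------------------*****
280 ===.::::::::::::::::::::::::::::::::::::::::--------------------:#****
286 ===.:::::::::::::::::::::::::::::::::::::::::-------------------:#****
292 ===:::::::::::::::::::::::::::::::::::::::::::-------------------*****
298 ===:::::::::::::::::::::::::::::::::::::::::::-------------------*****
304 =::.::::::::::::::::::::::::-=++++++=+=-:::::::::::---::-----::--::::+
310 ::::::::::::::::::::::::::-+===+++++++++=-::::::::::::::::::::::-.::::
316 ::.::::::::::::::::::::::++++++++++++++++++:::::::::::::::::::::-. :::
322 ::.:::::::::::::::::::::-++++++++++++++++++-:::::::::::::::::::::.  ::
328 : .:::::::::::::::::::::++++++++++++++++++++:::::::::::::::::::::.   :
334   .:::::::::::::::::::::+++++++++++++++++++=::
[... 487 characters left out ...]
::::::::::::::::::::::::::::::::::::::::::::::::::::::::::.   
382  .::::::::::::::::::::::::::::::::::::::::::::::::::::::::::::::::.   
388   ::::::::::::::::::::::::::::::::::::::::::::::::::::::::::::::::    
394    .:::::::::::::.:::.:..::::.::.:::::::.::::.:.::..:..::...:...:==   
400    ============**********++========================================-  
406   .=================================================================  
412    -===============================================================   
418     ==============================================================    
424      ============================================================:    
[ 0.47880063 -0.30433192  0.05832347]
```

```bash
cat >> h.py <<'E'
def topface(s,c):
    # corners image: far-left, far-right, near-right, near-left (rows small->large); object x along 60mm, y 40mm
    o=np.array([[-.03,-.02,0],[.03,-.02,0],[.03,.02,0],[-.03,.02,0]])
    n,rv,tv,e=cv2.solvePnPGeneric(o,np.array(c,float).reshape(-1,1,2),np.array(s['camera_matrix']),None,flags=cv2.SOLVEPNP_IPPE)
    for r,t in zip(rv,tv):
        M=s['rotation']@cv2.Rodrigues(r)[0]; p=s['rotation']@t.ravel()+s['origin']
        print('normal',(-M[:,2]).round(3),'pos',p.round(4),'xaxis',M[:,0].round(3))
E
python3 - <<'E'
from h import *
s=load('w7'); topface(s,[(229,269),(412,269),(415,395),(225,395)])
st=readout.read_state()
# expected if standing upright under the tool, top z .095
T=st['tool_pos'];x=np.array([-.275,-.961,0]);y=np.array([-.961,.275,0])
for dx in (0,-.01,-.02):
  print(dx,[proj(s,[*(T+a*y+(b+dx)*x)[:2],.095]).round() for a,b in [(-.03,.02),(.03,.02),(.03,-.02),(-.03,-.02)]])
E
```

```text
normal [-0.119 -0.333  0.935] pos [ 0.4764 -0.314   0.0885] xaxis [-0.958  0.287 -0.02 ]
normal [-0.162 -0.582  0.797] pos [ 0.4764 -0.3148  0.0881] xaxis [-0.962  0.274  0.004]
0 [array([221., 312.]), array([422., 312.]), array([414., 423.]), array([231., 423.])]
-0.01 [array([224., 342.]), array([420., 342.]), array([412., 448.]), array([233., 448.])]
-0.02 [array([226., 370.]), array([418., 370.]), array([410., 471.]), array([235., 472.])]
```

```bash
python3 - <<'E'
from h import *
s=snap('scene','s5'); im=s['img'].astype(int); g=im.mean(2)[236:296,186:246]
hsv=cv2.cvtColor(s['img'],cv2.COLOR_RGB2HSV)[236:296,186:246]
for r in range(0,60): print(r+236,''.join('A' if (h[1]>130 and h[0]<25 and v>40) else ' .:-=+*#%@'[min(9,int(v)//18)] for v,h in zip(g[r],hsv[r])))
T=readout.read_state()['tool_pos'];x=np.array([-.275,-.961,0]);y=np.array([-.961,.275,0])
B=lambda th,e: None
for th in (0,20,37):
    t=np.radians(th); ax=np.array([*(x[:2]*np.sin(t)),np.cos(t)]); br=np.array([*(x[:2]*np.cos(t)),-np.sin(t)])
    top=np.array([.4764,-.314,.096 if th<30 else .088])
    print(th,[proj(s,top+a*y+b*br-c*ax).round() for a in (-.03,.03) for b in (.02,-.02) for c in (0,.095)])
E
```

```text
236 %%%%%%%%#-   .              .+%====+++=+++++=               
237 %%%%%%%%%= .                 =%===+=+==+++=+=               
238 %%%%%%%%%# . .               :*====++======+=               
239 %%%%%%%%%%         ..::.     :+===++++++===+=:              
240 %%%%%%%%%%-        :::::    .:+==+++++=+==+++:              
241 %%%%%%%%%%-        .:::.    .+%===+=++=+++++=:              
242 %%%%%%%%%%#        .:::..   .=%==+++++=++=++=-              
243 %%%%%%%%%%%-       .:.::.    =%==++++++++=+++=              
244 %%%%%%%%%%%#-       .:::..:  -#==++++++++++++=              
245 %%%%%%%%%%%%+       .:::..:= :+#=+++++++++++++              
246 %%%%%%%%%%%%#       .::::-*= .+%==+++=++===++=:             
247 %%%%%%%%%%%%%.       .::.:=: .=%#=========++++=             
248 %%%%%%%%%%%%%-  .    ..:.:. . -#+===+==+===+++=.            
249 %%%%%%%%%%%%%=  ..   .:::::   :+#===+++++++==+==            
250 %%%%%%%%%%%%*:  .:  ..:::::.  .+%=======+=====+=.          :
251 %%%%%%%%%%%*-:  ... ...:::..  .+%#=====++++===++=:      ::==
252 %%%%%%%%%*+-::.       ......  .=@%#====++++===+++=   ::=
[... 2614 characters left out ...]
%%%%%%#=+++++==+=====+++++++++=-=++++=++=+%%%%%%++++*==
294 %%%%%%%%%%%%=+++++==+=++==+++++=++++=++++====+%%*%*++==+====
295 %%%%%%%%%%%%==++++++=+=+++++++++++++++++++=+%+**+*===+++++++
0 [array([196., 267.]), array([202., 298.]), array([215., 262.]), array([220., 293.]), array([191., 249.]), array([197., 280.]), array([209., 245.]), array([214., 275.])]
20 [array([197., 269.]), array([217., 294.]), array([214., 260.]), array([233., 286.]), array([192., 251.]), array([211., 276.]), array([208., 243.]), array([227., 268.])]
37 [array([199., 273.]), array([229., 291.]), array([213., 261.]), array([242., 280.]), array([194., 255.]), array([223., 273.]), array([207., 244.]), array([235., 263.])]
```

```bash
python3 - <<'E'
from h import *
a=load('s5')['img'].astype(int)[236:300,186:246]; 
for i in range(2): s=snap('scene','s6')
b=s['img'].astype(int)[236:300,186:246]; print(np.abs(a-b).mean(), (np.abs(a-b).max(2)>40).sum())
st=readout.read_state(); print(st['time_s'],st['tool_pos'],st['grip_width'],st['grip_force'],st['ft_force'])
E
```

```text
13.610677083333334 575
14.3 [ 0.47901478 -0.30433247  0.05846507] 0.06222541031058148 0.0 [-0.97803272 -0.4628188   0.53210642]
```

Request:
{"api": "servo_tool", "payload": {
  "hand": [0.27,0.27,0.27,0.27],
  "delta_pos": [
    [0,0,0],
    [0,0,0],
    [0,0,0],
    [0,0,0]
  ],
  "turn": [0,0,0,0]
}}

```text
time_s: 14.63
tool_pos: [0.4792, -0.3044, 0.0586]
tcp_rot: [-0.602, 0.799, 0.0, -0.0]
ft_force: [-0.7, -0.1, 0.2]
grip_width: 0.0624
grip_force: 0.0
```

```bash
python3 - <<'E'
from h import *
s=snap('scene','s6'); hsv=cv2.cvtColor(s['img'],cv2.COLOR_RGB2HSV)[236:306,180:260]; g=s['img'].astype(int).mean(2)[236:306,180:260]
for r in range(0,70,2): print(r+236,''.join('A' if (h[1]>150 and h[0]<16 and h[2]>40) else ' .:-=+*#%@'[min(9,int(v)//18)] for v,h in zip(g[r],hsv[r])))
s=snap('wrist','w8'); hsv=cv2.cvtColor(s['img'],cv2.COLOR_RGB2HSV)[200:480:8,200:440:4];g=cv2.cvtColor(s['img'],cv2.COLOR_RGB2GRAY)[200:480:8,200:440:4]
for r in range(len(g)): print(200+8*r,''.join('A' if (h[1]>150 and h[0]<16 and h[2]>40) else ' .:-=+*#%@'[min(9,int(v)//22)] for v,h in zip(g[r],hsv[r])))
E
```

```text
236 %%%%%%%%%%%%%%%-   .              .=%=+=+++=++++++=                             
238 %%%%%%%%%%%%%%%#   .        .      :+====++==++==+=                             
240 %%%%%%%%%%%%%%%%-       .::::.     :===+++++++===++:                            
242 %%%%%%%%%%%%%%%%#        .::::.   .=%==+++++=+++++=-                            
244 %%%%%%%%%%%%%%%%%#-       .:.::  : :#==++++++++++++=                            
246 %%%%%%%%%%%%%%%%%%#       .::::-*= .+%==++++=====++=:                           
248 %%%%%%%%%%%%%%%%%%%-       ...:::   :#+==+++=++=++++=.                 .        
250 %%%%%%%%%%%%%%%%%%%#     . .:::::.  .+%=====+++====++=.          ::===++=       
252 %%%%%%%%%%%%%%%%%%%%-       ......   =@%#====++++===+++=   ::===++++++=++=:     
254 %%%%%%%%%%%%%%%%%%%%#        .....  .=%%%%##==+===++++++==+++=++++==++++++=:::==
256 %%%%%%%%%%%%%%%%%%%%%#       .....   -%%%%%%%#===+#+%%#========+=++++++=+==+++++
258 %%%%%%%%%%%%%%%%%%%%%%%#.            :#%%%%%%%%%%%%%%%%%===+++++++++++++=+++++++
260 %%%%%%%%%%%%%%%%%%%%%%%%+            .+%%%%%%%%%%%%%%%%%%=+++++++++++++==+++
[... 3388 characters left out ...]
*****************#************+=========.     
392         ========******************#*===================     
400        ==========********===============================    
408        ================================================-    
416         ===============================================     
424          =============================================      
432           ===:             -=======-             :===:      
440           --:                                     :=-       
448                                                             
456                                                             
464                                                             
472
```

The last release came at too large a tilt (about 30°), so it fell back flat onto the same side with the port still pointing away. I'll regrip it, then use the fixed carrier plate's edge to push the base under. First I measure its pose.

```bash
python3 - <<'E'
from h import *
s=load('w8'); g=cv2.cvtColor(s['img'],cv2.COLOR_RGB2GRAY).astype(int)
hsv=cv2.cvtColor(s['img'],cv2.COLOR_RGB2HSV)
for r in range(50,210,10): print(r,''.join('A' if (h[1]>150 and h[0]<16 and h[2]>40) else ' .:-=+*#%@'[min(9,int(v)//22)] for v,h in zip(g[r,230:420:3],hsv[r,230:420:3])))
for r in (150,220,290): 
    d=np.abs(np.diff(cv2.GaussianBlur(g[r-2:r+3].mean(0).reshape(1,-1),(5,1),0).ravel())); print(r,[(i,int(d[i])) for i in range(230,420) if d[i]>5])
for p in [(257,314),(390,316)]: print(onz(s,p,.04),onz(s,p,0.))
E
```

```text
50 ****************************************************************
60 ****************************************************************
70 ****************************************************************
80 ************************+=+**######**+#****#********************
90 **********************==-=+**######**+**************************
100 ***#*+--------------------------------------------------#*******
110 *****=:-===============================================-+*******
120 *****+**********************************************************
130 ********************************************************#*******
140 *****#--==============================================-:*******#
150 *****#=:-=============================================-:********
160 =+=***+:-=======---A--A----A--A---AA--=-===A==========-+********
170 =======:-=======--A-----AAA---A------A---=-A=A========-*********
180 =======:-=======-------A---A--A-AA--A--AA---=-========-#********
190 =======-::-======--A---A-A-----A-AA-------AA-A========:****#****
200 ========:::::::::--A-------A-----A---------A-A=======-:*********
150 [(244, 8), (245, 15), (246, 15), (247, 13), (248, 16), (249, 14), (251, 6), (252, 7), (253, 6), (254, 5), (390, 5), (391, 7), (392, 7), (394, 14), (395, 28), (396, 23), (397, 8)]
220 [(251, 10), (252, 19), (253, 18), (254, 5), (364, 5), (365, 6), (387, 5), (388, 6), (390, 9), (391, 28), (392, 27), (393, 10)]
290 [(255, 14), (256, 19), (257, 12), (356, 6), (357, 9), (358, 8), (359, 5), (361, 8), (362, 12), (363, 8), (386, 9), (387, 29), (388, 37), (389, 23), (390, 6)]
[ 0.51025529 -0.30465776  0.04      ] [ 0.52306559 -0.28755996  0.        ]
[ 0.45229345 -0.28697975  0.04      ] [ 0.45071999 -0.26549499  0.        ]
```

Request:
{"api": "servo_tool", "payload": {
  "hand": [0.1,0.1,0.1,0.1,0.1,0.1,0.1,0.1,0.1,0.27,0.28,0.298,0.298,0.298,0.298],
  "delta_pos": [
    [0,0,0],
    [0.75,0,0],
    [0.8,0,0],
    [0.8,0,0],
    [0.7,0,0.5],
    [0,0,0.8],
    [0,0,0.7],
    [0,0,0.4],
    [0,0,0.12],
    [0,0,0],
    [0,0,0],
    [0,0,0],
    [0,0,0],
    [0,0,0],
    [0,0,0]
  ],
  "turn": [0.2,0,0,0,0,0,0,0,0,0,0,0,0,0,0]
}}

```text
time_s: 15.98
tool_pos: [0.4579, -0.3775, -0.0034]
tcp_rot: [-0.595, 0.804, -0.001, 0.001]
ft_force: [1.7, 0.6, 3.1]
grip_width: 0.0605
grip_force: 4.0
```

```bash
python3 - <<'E'
from h import *
s=snap('wrist','w9'); g=cv2.cvtColor(s['img'],cv2.COLOR_RGB2GRAY).astype(int)
for r in range(230,400,8): print(r,''.join(' .:-=+*#%@'[min(9,int(v)//22)] for v in g[r,200:450:4]))
x=np.array([-.292,-.956,0]);y=np.array([-.956,.292,0]);T=readout.read_state()['tool_pos'];T[2]=0
print([proj(s,T+a*x+[0,0,.04]).round() for a in (.0095,.02)])
E
```

```text
230 ===========================*+**********************************
238 =============================+*********************************
246 ===============================+*******************************
254 =================================-*****************************
262 ==================================*****************************
270 =======================================*-=**+******************
278 =============================================******=**=====+==*
286 ===============================================================
294 ==============================---==============================
302 =======:::  =============-----:-------=============  ::.=======
310 ======:::   .............-------------.............   :::======
318 ==  .:::   ..............--==========-..............   :::.  ==
326    ::::   ...............--=========--...............   ::::   
334   ::::   ..................-=======-..................   ::::..
342  ::::    ..............................................   :::: 
350 :---.   ...............................................    ---:
358   .-:  ......:.....::..::..:.:.:.:...:.:::..:..:..::::..  :-.  
366        :::::::::::::::::::::::::::::::::::::::::::::::::       
374        .:::::::::::::::::::::::::::::::::::::::::::::::.       
382       :.:::::::::::::::::::::::::::::::::::::::::::::::.:      
390       -=================================================-      
398        ..........................:......................       
[array([322., 355.]), array([321., 323.])]
```

Request:
{"api": "servo_tool", "payload": {
  "hand": [0.298,0.298,0.298,0.298,0.298,0.298,0.298,0.298,0.298,0.298,0.298,0.298,0.298,0.298,0.298,0.298],
  "delta_pos": [
    [0,0,-0.2],
    [0,0,-0.3],
    [0,0,-0.3],
    [0,0,-0.3],
    [0,0,-0.3],
    [0,0,-0.3],
    [0,0,-0.3],
    [0,0,-0.3],
    [0,0,-0.3],
    [0,0,-0.3],
    [0,0,-0.4],
    [0,0,-0.5],
    [0,0,-0.5],
    [0,0,-0.5],
    [0,0,-0.3],
    [0,0,0]
  ],
  "turn": [0,0,0,0,0,0,0,0,0,0,0,0,0,0,0,0]
}}

```text
time_s: 17.37
tool_pos: [0.4582, -0.3781, 0.1259]
tcp_rot: [-0.595, 0.804, -0.002, 0.001]
ft_force: [-0.1, -0.3, 0.3]
grip_width: 0.0601
grip_force: 0.0
```

```bash
python3 - <<'E'
from h import *
s=snap('wrist','w10'); g=cv2.cvtColor(s['img'],cv2.COLOR_RGB2GRAY).astype(int)
for r in range(230,430,8): print(r,''.join(' .:-=+*#%@'[min(9,int(v)//22)] for v in g[r,200:450:4]))
E
```

```text
230 ====================.........................**####*##****###**
238 ===================.....:::::::::::::::::.....**##***********#*
246 =================+=::::::::::::::::::----------+#**##*#***#****
254 =================.::::::::::::::::::::::::::::::*#***#***#**##*
262 ===========**+**#.::::::::::::::::::::::::::::::+*#*#**#######*
270 ==========+*****#.::::::::::::::::::::::::::::::**###*****##***
278 ==========+**#***.::::::::::::-----:::::::::::::###*********#**
286 ==========*******::::::::::::+++++=+-:::::::::::**#*###*#******
294 ==========#******-::::::::::+++++++=+:::::::::::#*#*#**********
302 =======:::  **#**+::::::::::=++=====+:==-:::--=-*##  :::#******
310 ======:::   #****+::::::::::=====+=====-===-===:#*#   :::##***#
318 ==  .:::    #*****::::::::=--------=--==-===-==:#*#    :::.  **
326    ::::     *#****#**+**+*++*****+++++++++++++*#***     ::::   
334 . ::::      +***********#*************##*#*#******+      :::: .
342  ::::       =********#**#********#****#**#***##***=       :::: 
350 :---..      *********#*****##*********#******#*****       .---:
358   .-:       =======================================       --.  
366      .     =========================================           
374           ===========================================          
382           ===========================================    .     
390          =============================================         
398         ===============================================        
406         ===============================================        
414  .      .=============================================         
422          -===========================================-
```

```bash
python3 - <<'E'
from h import *
s=snap('wrist','w11'); a=load('w10')['img'].astype(int);b=s['img'].astype(int); print((np.abs(a-b).max(2)>40).sum())
g=cv2.cvtColor(s['img'],cv2.COLOR_RGB2GRAY).astype(int)
for r in range(224,400,4): print(r,''.join(' .:-=+*#%@'[min(9,int(v)//22)] for v in g[r,250:410:2]))
E
```

```text
4965
224 ==============-............................................... **##**##**#*##*##
228 =============-............ . .................. .... .......... ##***#**##*#####
232 ============-............................. ..... ... ........... **#*####**#**##
236 ===========-..............:::.:.::::::.::::.::::::::::::......... *#**##********
240 ==========-........................................................*####*##*****
244 ========++=======================================*++*****+==-==--=-===*#********
248 ========-............................................................-*#***####*
252 =======-::::::::::::::::::::::::::::::::::::::::::::::--:::::::::::::.*##*******
256 =======:::::::::::::::::::::::::::::::::::::::::::::::::::::::::::::::-##******#
260 ===++##=::::::::::::::::::::::::::::::::::::::::::::::::::::::::::::::=#******##
264 #*****#+.:::::::::::::::::::::::::::::::::::::::::::::::::::::::::::::=#**#*****
268 *******+::::::::::::::::::::::::::::::::::::::::::::::::::::::::::::::+*#*******
272 ******#+.::::::::::::::::::::::::::::::::::::::::::::::::::::::::::::.+
[... 1944 characters left out ...]
==================  
368 ==============================================================================- 
372 ===============================================================================:
376 ================================================================================
380 ================================================================================
384 ================================================================================
388 ================================================================================
392 ================================================================================
396 ================================================================================
```

It appears to be rocking upright on the bench (band and +x side now visible). I'll let it settle.

Request:
{"api": "servo_tool", "payload": {
  "hand": [0.2,0.15,0.1,0.1,0.1,0.1],
  "delta_pos": [
    [0,0,0],
    [0,0,0],
    [0,0,0],
    [0,0,0],
    [0,0,0],
    [0,0,0]
  ],
  "turn": [0,0,0,0,0,0]
}}

```text
time_s: 17.97
tool_pos: [0.4568, -0.3772, 0.1228]
tcp_rot: [-0.595, 0.804, 0.0, -0.0]
ft_force: [-0.2, 0.3, 1.1]
grip_width: 0.0769
grip_force: 0.0
```

```bash
python3 - <<'E'
from h import *
s=snap('wrist','w12'); s=snap('wrist','w13');a=load('w12')['img'].astype(int);b=s['img'].astype(int); print((np.abs(a-b).max(2)>40).sum())
g=cv2.cvtColor(s['img'],cv2.COLOR_RGB2GRAY).astype(int)
for r in range(140,400,6): print(r,''.join(' .:-=+*#%@'[min(9,int(v)//22)] for v in g[r,240:420:2]))
print(s['origin'])
E
```

```text
14
140 ************##****************************************************************************
146 *#*************************************#**#***********************************************
152 #*****************************************************************************************
158 ====**#***********************************************#*#*********************************
164 ==========*+******************************************************************************
170 ================#************************##***********************************************
176 ==================+****************************#******************************##**********
182 =====================******#****************************************#*********************
188 ========================#*****************************************************************
194 ============================+===++=+*****************##****#**********************#*******
200 ========================================#**-============+*=+#*****#***********************
206 ================================================
[... 2420 characters left out ...]
2 ==========================================================================================
368 ==========================================================================================
374 ==========================================================================================
380 ==========================================================================================
386 ==========================================================================================
392 ==========================================================================================
398 ==========================================================================================
[ 0.4351138  -0.44611335  0.26550535]
```

It is standing upright and still. Top face corners are about (263,252), (390,252), (386,328) and (266,328).

```bash
python3 - <<'E'
from h import *
s=load('w13'); c=[(263,252),(390,252),(385,328),(267,328)]
topface(s,c); p=[onz(s,q,.095) for q in c]; m=np.mean(p,0); print(np.round(p,4),m)
u=(p[1]-p[0])+(p[2]-p[3]); print('closing-axis yaw',np.degrees(np.arctan2(u[1],u[0])), np.linalg.norm(u)/2)
print('port tri',onz(s,(329,296),.103))
st=readout.read_state(); T=st['tool_pos'];M=R.from_quat(st['tcp_rot']).as_matrix(); print(T,np.degrees(np.arctan2(M[1,1],M[0,1])),'delta tool',M.T@(np.array([*m[:2],.095-.012-.0275])-T)/.025)
E
```

```text
normal [-0.015 -0.01   1.   ] pos [ 0.4563 -0.3732  0.0888] xaxis [-0.955  0.297 -0.011]
normal [-0.189 -0.691  0.697] pos [ 0.4559 -0.375   0.0892] xaxis [-0.959  0.284  0.021]
[[ 0.4777 -0.4029  0.095 ]
 [ 0.422  -0.3858  0.095 ]
 [ 0.4339 -0.3489  0.095 ]
 [ 0.4888 -0.3657  0.095 ]] [ 0.45558615 -0.37580088  0.095     ]
closing-axis yaw 162.97841234873243 0.05786011130605083
port tri [ 0.45412419 -0.37645952  0.103     ]
[ 0.45689105 -0.37727753  0.12294896] 162.9731159586878 delta tool [-0.04117929  0.06671217  2.69797065]
```

Request:
{"api": "servo_tool", "payload": {
  "hand": [0.1,0.1,0.1,0.1,0.1,0.1,0.4,0.4,0.4,0.4,0.4,0.4,0.4,0.4],
  "delta_pos": [
    [0,0.07,0.6],
    [0,0,0.8],
    [0,0,0.8],
    [0,0,0.4],
    [0,0,0.15],
    [0,0,0],
    [0,0,0],
    [0,0,0],
    [0,0,0],
    [0,0,0],
    [0,0,-0.6],
    [0,0,-0.9],
    [0,0,-1],
    [0,0,-0.9]
  ],
  "turn": [0,0,0,0,0,0,0,0,0,0,0,0,0,0],
  "squeeze": 50
}}

```text
time_s: 19.23
tool_pos: [0.4547, -0.3764, 0.1401]
tcp_rot: [-0.595, 0.804, 0.001, -0.0]
ft_force: [0.9, -0.9, -2.8]
grip_width: 0.0593
grip_force: 54.6
```

Request:
{"api": "servo_tool", "payload": {
  "hand": [0.4,0.4,0.4,0.4,0.4,0.4,0.4,0.4,0.4,0.4,0.4,0.4,0.4,0.4,0.4,0.4,0.4,0.4,0.4,0.4],
  "delta_pos": [
    [0,0,0],
    [0,0,0],
    [0,0,0],
    [0,0,0],
    [0,0,0],
    [-0.6,-0.1,0],
    [-1,-0.16,0],
    [-1,-0.16,0],
    [-1,-0.16,0],
    [-1,-0.16,0],
    [-1,-0.16,0],
    [-1,-0.16,0],
    [-1,-0.16,0],
    [-1,-0.16,0],
    [-1,-0.16,0],
    [-1,-0.16,0],
    [-1,-0.16,0],
    [-1,-0.16,0],
    [-1,-0.16,0],
    [-1,-0.16,0]
  ],
  "turn": [-0.8,-0.8,-0.8,-0.8,-0.9,0,0,0,0,0,0,0,0,0,0,0,0,0,0,0]
}}

```text
time_s: 20.9
tool_pos: [0.4907, -0.0077, 0.1392]
tcp_rot: [0.728, -0.685, -0.0, 0.0]
ft_force: [0.5, -0.4, -2.5]
grip_width: 0.0591
grip_force: 54.8
```

Request:
{"api": "servo_tool", "payload": {
  "hand": [0.4,0.4,0.4,0.4],
  "delta_pos": [
    [-0.7,-0.1,0],
    [-0.4,0,0],
    [0,0,0],
    [0,0,0]
  ],
  "turn": [0,0,0,0]
}}

```text
time_s: 21.23
tool_pos: [0.4917, 0.0187, 0.1392]
tcp_rot: [0.728, -0.685, -0.0, 0.0]
ft_force: [0.3, -1.4, -1.9]
grip_width: 0.0596
grip_force: 54.8
```

```bash
python3 - <<'E'
from h import *
s=snap('wrist','w14'); st=readout.read_state(); M=R.from_quat(st['tcp_rot']).as_matrix(); print(st['time_s'],st['tool_pos'],np.degrees(np.arctan2(M[1,0],M[0,0])),st['grip_force'],st['grip_width'])
w=load('w1')
def blobs(s,lo,amin,amax):
    hsv=cv2.cvtColor(s['img'],cv2.COLOR_RGB2HSV); m=((hsv[...,2]>lo)&(hsv[...,1]<45)).astype(np.uint8)
    n,l,st,c=cv2.connectedComponentsWithStats(m); return [(c[i].round(1),st[i][2:5]) for i in range(1,n) if amin<st[i][4]<amax]
g=cv2.cvtColor(w['img'],cv2.COLOR_RGB2GRAY).astype(int)
print('w1 port p3 px:'); 
for c in [(217,313),(235,353),(251,391)]:
    win=g[c[1]-13:c[1]+14,c[0]-13:c[0]+14]; m=(win>win.max()*.72).astype(np.uint8); n,l,ss,cc=cv2.connectedComponentsWithStats(m); k=1+np.argmax(ss[1:,4]); print(cc[k]+[c[0]-13,c[1]-13],ss[k], onz(w,cc[k]+[c[0]-13,c[1]-13],.111).round(4))
cv2.imwrite('pics/w14v.png',cv2.resize(s['img'][:,:,::-1],(800,600)))
E
```

```text
21.2833 [0.49177536 0.01826292 0.13915076] -86.53928815817105 54.7723263502121 0.05972834413127393
w1 port p3 px:
[218.113879  314.7544484] [  4   6  21  18 281] [0.6003 0.0662 0.111 ]
[234.99227799 354.08880309] [  4   6  19  17 259] [0.5978 0.1076 0.111 ]
[250.53246753 391.86147186] [  4   6  18  16 231] [0.5959 0.1497 0.111 ]
```

View pics/w14v.png

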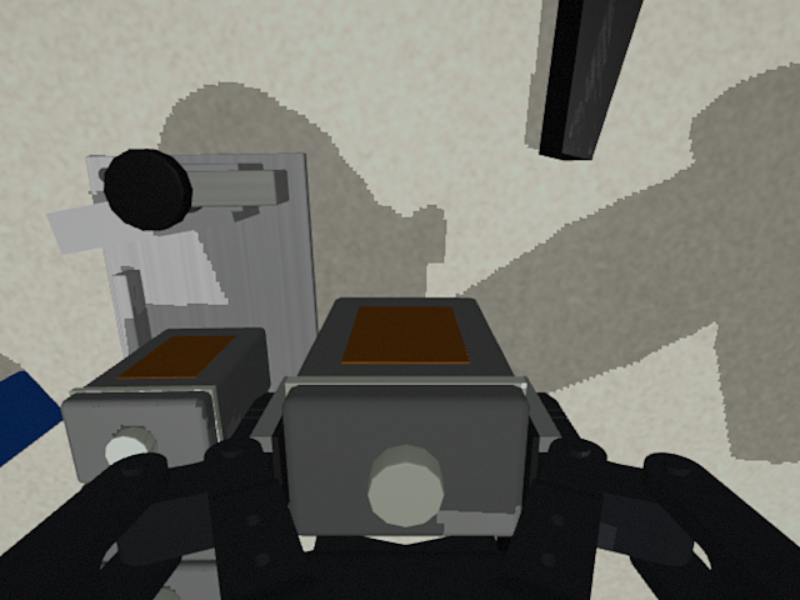

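The cassette is upright in the grip (port at (405,486)). Resident3's -y top edge runs (64,400)–(212,393), the plate corners are (304,154) and (88,157), and the cap is at (147,188). This is the last picture viewed; from here I use numbers.

```bash
python3 - <<'E'
from h import *
s=load('w14'); q=lambda a,b:(a/1.25,b/1.25)
A=onz(s,q(304,154),.008);C=onz(s,q(88,157),.008);cap=onz(s,q(147,188),.09);e1=onz(s,q(66,399),.103);e2=onz(s,q(213,393),.103)
F=onz(s,q(318,325),.008)
h1=onz(s,q(287,384),.1391-.053+.095);h2=onz(s,q(525,384),.1391-.053+.095)
for n,v in dict(A=A,C=C,cap=cap,e1=e1,e2=e2,F=F,h1=h1,h2=h2).items(): print(n,v.round(4))
print('AC yaw',np.degrees(np.arctan2(*(C-A)[[1,0]])),np.linalg.norm(C-A),'AF',np.degrees(np.arctan2(-(F-A)[0],(F-A)[1])),'held',np.degrees(np.arctan2(*(h1-h2)[[1,0]])),np.linalg.norm(h1-h2),'r3',np.degrees(np.arctan2(*(e1-e2)[[1,0]])),np.linalg.norm(e1-e2))
a=np.radians(3.6);Rm=np.array([[np.cos(a),-np.sin(a)],[np.sin(a),np.cos(a)]])
for n,v,l in [('A',A,(-.062,-.142)),('C',C,(.056,-.142)),('cap',cap,(-.015,-.127))]: print(n,'O',v[:2]-Rm@l)
print('plate tri A',tri(s,q(304,154),load('w1'),q(318,198)),'cap',tri(s,q(147,188),load('w1'),q(242,246)))
E
```

```text
A [ 0.5499 -0.0541  0.008 ]
C [ 0.6657 -0.0454  0.008 ]
cap [ 0.5936 -0.0377  0.09  ]
e1 [0.6271 0.0471 0.103 ]
e2 [0.5675 0.0408 0.103 ]
F [0.5413 0.0423 0.008 ]
h1 [ 0.5193 -0.0035  0.1811]
h2 [ 0.4656 -0.0068  0.1811]
AC yaw 4.267420541246025 0.11611933907856654 AF 5.051541949439637 held 3.4979928366389745 0.05382272553950874 r3 6.057694459027557 0.05993866953268491
A O [0.60281417 0.09155799]
C O [0.60084443 0.09278934]
cap O [0.60057303 0.09003384]
plate tri A (array([ 0.54230037, -0.05396382,  0.04570181]), np.float64(0.000179717585777308)) cap (array([ 0.59561521, -0.036844  ,  0.08604508]), np.float64(0.0009846305000448998))
```

Request:
{"api": "servo_tool", "payload": {
  "hand": [0.4,0.4,0.4,0.4,0.4,0.4,0.4,0.4,0.4,0.4,0.4,0.4,0.4],
  "delta_pos": [
    [0.07,-0.5,0],
    [0.07,-0.9,0],
    [0.07,-0.9,0],
    [0.07,-0.9,0],
    [0.05,-0.9,0],
    [0,-0.44,0],
    [0,0,0.5],
    [0,0,0.8],
    [0,0,0.8],
    [0,0,0.5],
    [0,0,0.2],
    [0,0,0.2],
    [0,0,0]
  ],
  "turn": [0,0,0,0,0,0,0,0,0,0,0,0,0]
}}

```text
time_s: 22.37
tool_pos: [0.6064, 0.0166, 0.0645]
tcp_rot: [0.728, -0.686, 0.0, 0.0]
ft_force: [0.6, -0.4, -2.4]
grip_width: 0.0597
grip_force: 54.9
```

Request:
{"api": "servo_tool", "payload": {
  "hand": [0.4,0.4,0.4],
  "delta_pos": [
    [-0.08,0,0],
    [-0.08,0,0],
    [0,0,0]
  ],
  "turn": [0,0,0]
}}

```text
time_s: 22.62
tool_pos: [0.6063, 0.0218, 0.0651]
tcp_rot: [0.728, -0.685, 0.0, -0.001]
ft_force: [-0.4, 0.2, -2.2]
grip_width: 0.0592
grip_force: 54.9
```

Request:
{"api": "servo_tool", "payload": {
  "hand": [0.4,0.4,0.4,0.4],
  "delta_pos": [
    [0,0,0.1],
    [-0.06,0,0],
    [-0.06,0,0],
    [0,0,0]
  ],
  "turn": [0,0,0,0]
}}

```text
time_s: 22.95
tool_pos: [0.6068, 0.024, 0.0636]
tcp_rot: [0.729, -0.685, 0.001, -0.001]
ft_force: [0.6, -2.9, 6.6]
grip_width: 0.0594
grip_force: 55.8
```

Request:
{"api": "servo_tool", "payload": {
  "hand": [0.4,0.4,0.4,0.4],
  "delta_pos": [
    [-0.06,0,0],
    [-0.06,0,0],
    [0,0,0],
    [0,0,0]
  ],
  "turn": [0,0,0,0]
}}

```text
time_s: 23.28
tool_pos: [0.6067, 0.0264, 0.0636]
tcp_rot: [0.729, -0.685, 0.001, -0.0]
ft_force: [1.0, -4.1, 5.4]
grip_width: 0.0593
grip_force: 55.7
```

Request:
{"api": "servo_tool", "payload": {
  "hand": [0.4,0.4,0.4,0.4],
  "delta_pos": [
    [-0.06,0,-0.03],
    [-0.06,0,0],
    [0,0,0],
    [0,0,0]
  ],
  "turn": [0,0,0,0]
}}

```text
time_s: 23.62
tool_pos: [0.606, 0.0292, 0.0636]
tcp_rot: [0.728, -0.685, 0.001, 0.0]
ft_force: [-0.6, -5.3, 2.8]
grip_width: 0.0595
grip_force: 55.3
```

Request:
{"api": "servo_tool", "payload": {
  "hand": [0.4,0.4,0.4,0.4],
  "delta_pos": [
    [-0.04,0,0],
    [-0.02,0,0],
    [0,0,0],
    [0,0,0]
  ],
  "turn": [0,0,0,0]
}}

```text
time_s: 23.95
tool_pos: [0.6059, 0.0296, 0.0636]
tcp_rot: [0.728, -0.685, 0.001, 0.001]
ft_force: [1.2, -10.9, 2.0]
grip_width: 0.0593
grip_force: 55.3
```

The row is tight: the push force rose to 11 N and y stopped. I'll release and go up.

Request:
{"api": "servo_tool", "payload": {
  "hand": [0.4,0.25,0.2,0.1,0.05,0.05,0.05,0.05,0.05,0.05,0.05,0.05],
  "delta_pos": [
    [0.02,0,0],
    [0,0,0],
    [0,0,0],
    [0,0,0],
    [0,0,0],
    [0,0,-0.3],
    [0,0,-0.6],
    [0,0,-1],
    [0,0,-1],
    [0,0,-1],
    [0,0,-0.6],
    [0,0,0]
  ],
  "turn": [0,0,0,0,0,0,0,0,0,0,0,0]
}}

```text
time_s: 24.95
tool_pos: [0.6077, 0.032, 0.1802]
tcp_rot: [0.729, -0.685, 0.003, -0.004]
ft_force: [-0.3, -0.3, 0.5]
grip_width: 0.0811
grip_force: 0.0
```

```bash
python3 - <<'E'
from h import *
s=snap('wrist','w15'); st=readout.read_state(); M=R.from_quat(st['tcp_rot']).as_matrix(); T=st['tool_pos'];print(T,np.degrees(np.arctan2(M[1,0],M[0,0])))
g=cv2.cvtColor(s['img'],cv2.COLOR_RGB2GRAY).astype(int)
for r in range(200,470,7): print(r,''.join(' .:-=+*#%@'[min(9,int(v)//22)] for v in g[r,220:440:3]))
a=np.radians(3.7);Rm=np.array([[np.cos(a),-np.sin(a)],[np.sin(a),np.cos(a)]]);O=np.array([.6013,.0908])
for yy in(-.06,-.02): print([proj(s,[*(O+Rm@[x,yy+d]),.103]).round() for x,d in [(.03,-.02),(-.03,-.02),(-.03,.02),(.03,.02)]])
E
```

```text
[0.60637802 0.03191507 0.17769355] -86.49865723799873
200 =================-----==.........................***********#*#**####===+=
207 =====================-=...........................=*********#*#*==========
214 =====================............:::..:::::.::.....:********#=============
221 ============++===-==......................:::........***-+================
228 =============+=====-:::::::::::::::::::::::==:::::::::====================
235 ====================::::::::::::===+::::::::::::::::::=======+==========++
242 ==============-=====::::::::::::::-----::::::::::::::-=======+============
249 ====================::::::::===:-+++++++-=====+:::::--========+=+=========
256 ==================-=::::::::===-#####***#*================================
263 ====================.::::::::===#########===========-============+======+=
270 ====================.::::::::-===+#####*============-=====================
277 ==============+===-=::::::::::======================-==============+======
284 +=====================-.......::::::::::::::::---=--..+======+++==========
291 ===============
[... 1504 characters left out ...]
##-==::::::::::-+++++++-:::::--==-**####################
431 #*#########                .:::::++++++++=.                #############+ 
438 *#**##**##*                                                :###########   
445  ###+                                                            -*##=    
452                                                                           
459                                                                           
466                                                                           
[array([277., 222.]), array([381., 222.]), array([378., 286.]), array([279., 286.])]
[array([279., 286.]), array([378., 286.]), array([376., 344.]), array([282., 344.])]
```

The cassette is in the bay: its top face rows (222–286) match the carrier-pose prediction, so the carrier frame is origin (0.6013, 0.0908), yaw 3.7°. Now the wedge.

Request:
{"api": "servo_tool", "payload": {
  "hand": [0,0,0,0,0,0,0,0,0,0,0,0,0,0,0,0,0,0,0,0],
  "delta_pos": [
    [0,0,0],
    [0,0,0],
    [0,0,0],
    [0.6,0.4,0],
    [0.95,0.63,0],
    [0.95,0.63,0],
    [0.95,0.63,0],
    [0.95,0.63,0],
    [0.95,0.63,0],
    [0.95,0.63,0],
    [0.95,0.63,0],
    [0.95,0.63,0],
    [0.95,0.63,0],
    [0.93,0.61,0],
    [0,0,0.8],
    [0,0,1],
    [0,0,1],
    [0,0,0.8],
    [0,0,0.4],
    [0,0,0]
  ],
  "turn": [0.84,0.85,0.85,0,0,0,0,0,0,0,0,0,0,0,0,0,0,0,0,0]
}}

```text
time_s: 26.67
tool_pos: [0.3972, -0.1902, 0.072]
tcp_rot: [-0.648, 0.762, 0.003, -0.003]
ft_force: [-0.0, -1.1, -0.7]
grip_width: 0.0852
grip_force: 0.0
```

```bash
python3 - <<'E'
from h import *
s=snap('wrist','w16'); st=readout.read_state(); M=R.from_quat(st['tcp_rot']).as_matrix(); T=st['tool_pos'];print(T,np.degrees(np.arctan2(M[1,0],M[0,0])))
g=cv2.cvtColor(s['img'],cv2.COLOR_RGB2GRAY).astype(int)
for r in range(250,470,7): print(r,''.join(' .:-=+*#%@'[min(9,int(v)//10)] for v in g[r,200:440:3]))
a=np.radians(80.8);x=np.array([np.cos(a),np.sin(a)]);y=np.array([-x[1],x[0]]);P=np.array([.4013,-.1902])
print('tail rear corners, front',[proj(s,[*(P+u*x+v*y),.062]).round() for u,v in [(-.014,.015),(-.014,-.015),(.026,.015),(.026,-.015)]])
E
```

```text
[ 0.3985232  -0.19040141  0.07349659] -99.2305812298803
250 @@@@@@@@@@@@@@@@@@@@@@@@@@@@@                 . %@@@@@@@@@@@@@@@@@@@@@@@@@@@@@@@
257 @@@@@@@@@@@@@@@@@@@@@@@@@@@@=.            .     :@@@@@@@@@@@@@@@@@@@@@@@@@@@@@@@
264 @@@@@@@@@@@@@@@@@@@@@@@@@@@@ .    .            . @@@@@@@@@@@@@@@@@@@@@@@@@@@@@@@
271 @@@@@@@@@@@@@@@@@@@@@@@@@@@                .     *@@@@@@@@@@@@@@@@@@@@@@@@@@@@@@
278 @@@@@@@@@@@@@@@@@@@@@@@@@@+      . ...   .. ..  . @@@@@@@@@@@@@@@@@@@@@@@@@@@@@@
285 @@@@@@@@@@@@@@@@@@@@@@@@@@*. ..   . .. . . ...  . @@@@@@@@@@@@@@@@@@@@@@@@@@@@@@
292 @@@@@@@@@@@@@@@@@@@@@@@@@@%  .  ...  ..   . . ... @@@@@@@@@@@@@@@@@@@@@@@@@@@@@@
299 @@@@@@@@@@@@@@@@@@@@@@@@@@@  .     .. . .  .  .   @@@@@@@@@@@@@@@@@@@@@@@@@@@@@@
306 @@@@@@@@@@@@@@@@   .    ..    ..... ......... ... @@@@@@@@@@@@@@@@@@@@@@@@@@@@@@
313   -@@@@@@@@@@@@    .         .. . ....  .  ... .  @@@@@@@@@@@@@@@@@@@@@@@@@@@@@@
320    @@@@@@@@@@@  .        .        . . ...  ..  . :@@@@@@@@@@@@@@@@@@@@@@@@@@@@@@
327 .  @@@@@@@@@@    .     .           ....:::::::::.*@@@@@@@@@@@@@@@@@@@@@@@@@@@@@@
334 .  %@@@@@@@@        
[... 1085 characters left out ...]
*@@@@@@@@@@@@@@@@@@@@@@@@@@@@@@@@=  ... . .     @@@@@@@@@@@@@@@@@@@@@@@@@@@@@@@@
432  .%@@@@@@@@@@@@@@@   .... ..  .........    ..   .  ....... .  .   @@@@@@@@@@@@@@
439 ... @@@@@@@@@@@@@...  .. . .......   .. .  . .. .....  ... . .  ..#@@@@@@@@@@@@*
446  . .. @@@@= .    .  .. ... .. ..  .  ..........  ..... . . .... ..  .    @@@@@ .
453 ....  .. .  . ......   .. ...    ...... ... ..  .  ...  . .  ...  ..  . . . ....
460 ... ......    ....... .. .  .  ......  .. .  ..... .. ..  ...... . . .   .... ..
467  . .......   .... .  ..  ....  ... . .. ..   .. ..  .... . .... ... ..  .   .  .
tail rear corners, front [array([349., 276.]), array([277., 276.]), array([347., 360.]), array([280., 360.])]
```

Request:
{"api": "servo_tool", "payload": {
  "hand": [0,0,0,0,0,0.3,0.5,0.8,1,1,1,1],
  "delta_pos": [
    [0,-0.11,0.5],
    [0,0,0.7],
    [0,0,0.5],
    [0,0,0.28],
    [0,0,0],
    [0,0,0],
    [0,0,0],
    [0,0,0],
    [0,0,0],
    [0,0,0],
    [0,0,0],
    [0,0,0]
  ],
  "turn": [0,0,0,0,0,0,0,0,0,0,0,0],
  "squeeze": 100
}}

```text
time_s: 27.72
tool_pos: [0.4034, -0.1912, 0.0264]
tcp_rot: [-0.648, 0.761, -0.001, 0.0]
ft_force: [-1.0, 0.2, 5.9]
grip_width: 0.0291
grip_force: 99.1
```

Request:
{"api": "servo_tool", "payload": {
  "hand": [1,1,1,1,1,1,1,1,1,1,1,1,1,1,1,1,1,1,1,1],
  "delta_pos": [
    [0,0,-0.3],
    [0,0,-0.5],
    [0,0,-0.5],
    [0,0,-0.3],
    [0,0,0],
    [0,0,0],
    [0,0,0],
    [0,0,0],
    [0,0,0],
    [0,0,0],
    [0,0,0],
    [0,0,0],
    [0,0,0],
    [0,0,0],
    [0,0,0],
    [0,0,0],
    [0,0,0],
    [0,0,0],
    [0,0,0],
    [0,0,0]
  ],
  "turn": [0,0,0,0,0.9,1,1,1,1,1,1,1,1,1,1,1,1,1,0.51,0]
}}

```text
time_s: 29.38
tool_pos: [0.4022, -0.191, 0.0655]
tcp_rot: [-0.076, 0.997, 0.0, -0.0]
ft_force: [-0.7, 0.0, -2.2]
grip_width: 0.0292
grip_force: 98.6
```

Request:
{"api": "servo_tool", "payload": {
  "hand": [1,1,1,1,1,1,1,1,1,1,1],
  "delta_pos": [
    [0,0.5,0],
    [-0.05,0.9,0],
    [-0.05,0.9,0],
    [-0.1,1,0],
    [-0.1,1,0],
    [-0.1,1,0],
    [0,0.9,0],
    [0,0.5,0],
    [0,0.16,0],
    [0,0,0],
    [0,0,0]
  ],
  "turn": [0,0,0,0,0,0,0,0,0,0,0]
}}

```text
time_s: 30.3
tool_pos: [0.3865, -0.0202, 0.0656]
tcp_rot: [-0.076, 0.997, -0.0, -0.0]
ft_force: [0.1, 0.6, -2.1]
grip_width: 0.029
grip_force: 98.9
```

```bash
python3 - <<'E'
from h import *
st=readout.read_state(); M=R.from_quat(st['tcp_rot']).as_matrix(); T=st['tool_pos'];print(T,np.degrees(np.arctan2(M[1,0],M[0,0])),st['grip_force'],st['ft_force'])
a=np.radians(3.7);Rm=np.array([[np.cos(a),-np.sin(a)],[np.sin(a),np.cos(a)]]);O=np.array([.6013,.0908])
print('carrier xy of tcp',Rm.T@(T[:2]-O))
t=snap('top','t2'); c=snap('scene','s7')
x=Rm[:,0];y=Rm[:,1]; W=lambda u,v,z:np.array([*(T[:2]+(u+.0587)*x+v*y),z])
dz=T[2]-.0264
for s,n in ((t,'top'),(c,'scene')):
    print(n,'tip L/R pred',proj(s,W(.072,.015,.042+dz)).round(1),proj(s,W(.072,0,.042+dz)).round(1),'flange end',proj(s,W(-.018,-.041,.042+dz)).round(1))
p=proj(t,W(.072,.007,.042+dz)).astype(int); g=cv2.cvtColor(t['img'],cv2.COLOR_RGB2GRAY).astype(int)
print(p)
for r in range(p[1]-14,p[1]+40,1): print(r,''.join(' .:-=+*#%@'[min(9,int(v)//18)] for v in g[r,p[0]-25:p[0]+45]))
E
```

```text
[ 0.38649159 -0.02022556  0.06559398] -171.22799265648973 98.9057993888855 [ 0.11235122  0.5649332  -2.06657677]
carrier xy of tcp [-0.2215254  -0.09693206]
top tip L/R pred [294.5 244.5] [300.4 244. ] flange end [319.1 277.8]
scene tip L/R pred [329.4 215.9] [324.7 218.4] flange end [288.  207.6]
[297 244]
230 ######################################%%%#*+++*#%%%%%%%%%%%%%%%%%%%%%%
231 ##########################################*+++*#%%%%%%%%%%%%%%%%%%%%%%
232 ###################################%####******#%%%%%%%%%%%%%%%%%%%%%%%
233 ###################################%##*****####%%%%%%%%%%%%%%%%%%%%%%%
234 ##############################################%%%%%%%%%%%%%%%%%%%%%%%%
235 ##############################################%%%%%%%%%%%%%%%%%%%%%%%%
236 ############################################%%%%%%%%%%%%%%%%%%%%%%%%%%
237 ##################################%%%%%%%%%%%%%%%%%%%%%%%%%%%%%%%%%%%%
238 #######################%%%%%%%%%%%%%%%%%%%%%%%%%%%%%%%%%%%%%%%%%%%%%%%
239 ############%%%%%%%%%%%%%%%%%%%%%%%%%%%%%%%%%%%%%%%%%%%%%%%%%%%%%%%%%%
240 ###%%%%%%%%%%%%%%%%%%%%%%%%%%%%%%%%%%
[... 2558 characters left out ...]
+++++++++++++++++++++*#%%
275 ++++++++===--------::-:-:-:-:-:-::::----====+++++++++++++++++++++**#%%
276 ++++++++==------:---------------::::::----====+++++++++++++++++++*#%%%
277 ++++++===------:------------------::::-------==++++++++++++++++++*#%%%
278 ++++====-----:--------------------:::::-------=++++++++++++++++++*#%%%
279 +========----------------------------:::-------=+++++++++++++++++*#%%%
280 =========-----------------------------:::--==--=+++++++++++++++++*#%%%
281 =++++====-----------------=----------:-:---==--=++++++++++++++++++*#%%
282 +++++====------------==---===-----------:--===-=++++++++++++++++++*#%%
283 ++*++===-------------===-======--------:--------=+++++++++++++++++*#%%
```

The turn came to 14.41 units rather than the 15.41 needed, so 1.02 more is left to do. The tip is where the model puts it. I'll finish the turn, lower, and approach the gap.

Request:
{"api": "servo_tool", "payload": {
  "hand": [1,1,1,1,1,1,1,1,1,1,1],
  "delta_pos": [
    [0,0,0],
    [0,0,0.5],
    [0,0,0.5],
    [0,0,0.17],
    [0,0,0],
    [-0.4,0,0],
    [-0.6,0,0],
    [-0.6,0,0],
    [-0.4,0,0],
    [0,0,0],
    [0,0,0]
  ],
  "turn": [0.5,0.52,0,0,0,0,0,0,0,0,0]
}}

```text
time_s: 31.32
tool_pos: [0.4368, -0.017, 0.0364]
tcp_rot: [-0.031, 1.0, 0.0, -0.0]
ft_force: [-0.5, 0.8, -1.7]
grip_width: 0.0287
grip_force: 99.0
```

```bash
cat >> h.py <<'E'
def carr():
    st=readout.read_state(); M=R.from_quat(st['tcp_rot']).as_matrix(); T=st['tool_pos']
    a=np.radians(3.7);Rm=np.array([[np.cos(a),-np.sin(a)],[np.sin(a),np.cos(a)]]);O=np.array([.6013,.0908])
    print(st['time_s'],'carrier tcp',(Rm.T@(T[:2]-O)*1e3).round(1),'z',(T[2]*1e3).round(1),'yaw',np.degrees(np.arctan2(M[1,0],M[0,0])).round(2),'f',st['ft_force'].round(1),'grip',round(st['grip_force'],1))
E
python3 - <<'E'
from h import *
carr()
E
```

```text
31.3167 carrier tcp [-171.1  -96.9] z 36.4 yaw -176.42 f [-0.5  0.8 -1.7] grip 99.0
```

Request:
{"api": "servo_tool", "payload": {
  "hand": [1,1,1,1,1,1,1],
  "delta_pos": [
    [-0.4,0,0.02],
    [-0.5,0.01,0.02],
    [-0.5,0.02,0],
    [-0.5,0.02,0],
    [-0.5,0.01,0],
    [-0.3,0.01,0],
    [0,0,0]
  ],
  "turn": [0,0,0,0,0,0,0]
}}

```text
time_s: 31.9
tool_pos: [0.5048, -0.0112, 0.0351]
tcp_rot: [-0.031, 1.0, -0.0, 0.0]
ft_force: [1.7, -3.6, -2.3]
grip_width: 0.0285
grip_force: 98.9
```

```bash
python3 -c "
from h import *
carr()"
```

```text
31.9 carrier tcp [-102.9  -95.6] z 35.1 yaw -176.46 f [ 1.7 -3.6 -2.3] grip 98.9
```

Request:
{"api": "servo_tool", "payload": {
  "hand": [1,1,1,1,1,1],
  "delta_pos": [
    [-0.2,0,0],
    [-0.2,0,0],
    [-0.15,0,0],
    [-0.1,0,0],
    [0,0,0],
    [0,0,0]
  ],
  "turn": [0,0,0,0,0,0]
}}

```text
time_s: 32.4
tool_pos: [0.5202, -0.01, 0.0352]
tcp_rot: [-0.031, 1.0, -0.0, 0.0]
ft_force: [0.5, -4.6, -3.8]
grip_width: 0.029
grip_force: 98.8
```

Request:
{"api": "servo_tool", "payload": {
  "hand": [1,1,1,1,1],
  "delta_pos": [
    [-0.1,0,0],
    [-0.1,0,0],
    [-0.05,0,0],
    [0,0,0],
    [0,0,0]
  ],
  "turn": [0,0,0,0,0]
}}

```text
time_s: 32.82
tool_pos: [0.5264, -0.0096, 0.0353]
tcp_rot: [-0.032, 0.999, -0.0, -0.0]
ft_force: [0.6, -5.0, -2.5]
grip_width: 0.029
grip_force: 98.9
```

```bash
python3 -c "
from h import *
carr()"
```

```text
32.8167 carrier tcp [-81.3 -95.3] z 35.3 yaw -176.36 f [ 0.6 -5.  -2.5] grip 98.9
```

Request:
{"api": "servo_tool", "payload": {
  "hand": [1,1,1,1],
  "delta_pos": [
    [-0.1,0,0],
    [-0.1,0,0],
    [0,0,0],
    [0,0,0]
  ],
  "turn": [0,0,0,0]
}}

```text
time_s: 33.15
tool_pos: [0.5289, -0.0094, 0.0349]
tcp_rot: [-0.031, 1.0, -0.0, -0.003]
ft_force: [-6.2, -2.8, 0.7]
grip_width: 0.0289
grip_force: 99.6
```

Request:
{"api": "servo_tool", "payload": {
  "hand": [1,1,1,1],
  "delta_pos": [
    [-0.1,0,0],
    [-0.1,0,0],
    [0,0,0],
    [0,0,0]
  ],
  "turn": [0,0,0,0]
}}

```text
time_s: 33.48
tool_pos: [0.5288, -0.0095, 0.0348]
tcp_rot: [-0.031, 0.999, -0.0, -0.007]
ft_force: [-19.8, -0.0, 11.2]
grip_width: 0.0289
grip_force: 100.9
```

```bash
python3 -c "
from h import *
carr()"
```

```text
33.4833 carrier tcp [-78.8 -95.4] z 34.8 yaw -176.47 f [-19.8  -0.   11.2] grip 100.9
```

Request:
{"api": "servo_tool", "payload": {
  "hand": [1,1,1,1],
  "delta_pos": [
    [-0.1,0,0],
    [-0.1,0,0],
    [0,0,0],
    [0,0,0]
  ],
  "turn": [0,0,0,0]
}}

```text
time_s: 33.82
tool_pos: [0.5287, -0.0095, 0.0344]
tcp_rot: [-0.031, 0.999, -0.001, -0.013]
ft_force: [-29.8, 3.8, 19.2]
grip_width: 0.029
grip_force: 102.0
```

```bash
python3 - <<'E'
from h import *
carr()
s=snap('wrist','w20'); snap('scene','s9'); snap('top','t3')
st=readout.read_state(); print(st['torque'])
E
```

```text
33.8167 carrier tcp [-78.9 -95.4] z 34.4 yaw -176.4 f [-29.8   3.8  19.2] grip 102.0
[1.40316108 7.095393   0.29887413]
```

Contact force rose to 30 N without any advance, so the flange is on the post. I'll relieve the load, release, and rise.

Request:
{"api": "servo_tool", "payload": {
  "hand": [1,1,1,1,0.5,0.45,0.45,0.45,0.45,0.45,0.45,0.45,0.45,0.45,0.45,0.45],
  "delta_pos": [
    [0.2,0,0],
    [0.2,0,0],
    [0.05,0,0],
    [0,0,0],
    [0,0,0],
    [0,0,0],
    [0,0,0],
    [0,0,0],
    [0,0,-0.4],
    [0,0,-0.8],
    [0,0,-1],
    [0,0,-1],
    [0,0,-1],
    [0,0,-0.6],
    [0,0,0],
    [0,0,0]
  ],
  "turn": [0,0,0,0,0,0,0,0,0,0,0,0,0,0,0,0]
}}

```text
time_s: 35.3
tool_pos: [0.5307, -0.0089, 0.1569]
tcp_rot: [-0.032, 0.999, 0.001, 0.002]
ft_force: [0.4, 0.0, 0.2]
grip_width: 0.0473
grip_force: 0.0
```

```bash
python3 - <<'E'
from h import *
carr()
s=snap('wrist','w21'); t=snap('top','t4')
a=np.radians(3.7);Rm=np.array([[np.cos(a),-np.sin(a)],[np.sin(a),np.cos(a)]]);O=np.array([.6013,.0908])
W=lambda x,y,z:[*(O+Rm@[x,y]),z]
g=cv2.cvtColor(s['img'],cv2.COLOR_RGB2GRAY).astype(int)
print('pred tail corners',[proj(s,W(-.022+u,-.095+v,.070)).round() for u,v in [(-.072,.015),(-.072,-.015),(-.032,-.015),(-.032,.015)]],'flange',[proj(s,W(-.022+u,-.095+v,.050)).round() for u,v in [(-.032,-.041),(-.018,-.041)]],'cap',proj(s,W(-.015,-.127,.09)).round(),'tongue',proj(s,W(-.064,-.127,.085)).round())
for r in range(150,440,6): print(r,''.join(' .:-=+*#%@'[min(9,int(v)//16)] for v in g[r,220:520:4]))
E
```

```text
35.3 carrier tcp [-76.9 -95. ] z 156.9 yaw -176.38 f [0.4 0.  0.2] grip 0.0
pred tail corners [array([348., 225.]), array([299., 225.]), array([300., 286.]), array([347., 286.])] flange [array([263., 275.]), array([264., 294.])] cap [271. 358.] tongue [269. 281.]
150 @@@@@@@@@@@@@@@@@@@@@@@@@%#**#######*####*##*###########@@@@@@@@@@@@@@@@@@@
156 @@@@@@@@@@@@@@@@@@@@@@@@@@@***#*###*##*###*###*#**######*@@@@@@@@@@@@@@@@@@
162 @@@@@@@@@@@@@@@@@@@@@@@@@@@***#*###*#####################@@@@@@@@@@@@@@@@@@
168 @@@@@@@@@@@@@@@@@@@@@@@@@@@@*#*##*#*#*########*#######*##*@@@@@@@@@@@@@@@@@
174 @@@@@@@@@@@@@@@@@@@@@@@@@@@@@*########*#########*######**#@@@@@@@@@@@@@@@@@
180 @@@@@@@@@@@@@@@@@@@@@@@@@@@@@@######*#*##*##*#############@@@@@@@@@@@@@@@@@
186 @@@@@@@@@@@@@@@@@@@@@@@@@@@@@@####################**######*@@@@@@@@@@@@@@@@
192 @@@@@@@@@@@@@@@@@@@@@@@@@@@@@@@*####*#######**#*#########**@@@@@@@@@@@@@@@@
198 @@@@@@@@@@@@@@@@@@@@@@@@@@@@@@@@####*##*##*#####**#**##*###@@@@@@@@@@@@@@@@
204 @@@@@@@@@@@@@@@@@@@@@@@@@@@@@@@@*#*##*##*##*################@@@@@@@@@@@@@@@
210 @@@@@@@@@@@@@@@@@@@@@          @
[... 2383 characters left out ...]
@@@@@@@@@@@...  @+-----=++##+  .  ..   .     ...  . . ..  . 
396 .       @@@@@@@@@@@@@@@@@@ ....@+----=*#####*....   .     .  ........  .   
402 .      .@@@@@@@@@@@@@@@@@@-..  @=-----#######.  . . .... .   ...........   
408     .  @@@@@@@@@@@@@@@@@@@@@@@@@#-----#######+      :. . .   ............. 
414 .      -@@@@@@@@@@@@@@@@@@@@@@@@++=+++++###*+.    ..:... . ................
420 . ...   @@@@@@@@@@@@@@@@@@@@@@@@-++++++++++++         ....  ...............
426    .   .@@@@@@@@@@@@@@@@@@@@@@@@%++++***+++*+        ..  .. ...............
432         ..    ..  .  .@@@@@@@@%.   ...           ..  .....  ...............
438 .            ..  .   .      . . ..          ..     ..   .... @@@@..........
```

The tail top is where the home pose predicts (rows 226–286, columns 300–347), and the cap is near the predicted (271,358). Now I shut the gripper, go over the cap and press.

Request:
{"api": "servo_tool", "payload": {
  "hand": [1,1,1,1,1,1,1,1,1,1,1,1,1,1],
  "delta_pos": [
    [-0.5,-0.26,0],
    [-0.8,-0.42,0],
    [-0.8,-0.4,0],
    [-0.38,-0.2,0],
    [0,0,0],
    [0,0,0.6],
    [0,0,0.8],
    [0,0,0.6],
    [0,0,0.4],
    [0,0,0.1],
    [0,0,0],
    [0,0,0],
    [0,0,0],
    [0,0,0]
  ],
  "turn": [0,0,0,0,0,0,0,0,0,0,0,0,0,0]
}}

```text
time_s: 36.57
tool_pos: [0.5945, -0.0371, 0.0939]
tcp_rot: [-0.032, 0.999, 0.0, 0.001]
ft_force: [-0.1, 0.1, -0.0]
grip_width: 0.0002
grip_force: 0.0
```

```bash
python3 -c "
from h import *
carr(); print(readout.read_state()['grip_width'])"
```

```text
36.5667 carrier tcp [ -15.1 -127.2] z 93.9 yaw -176.37 f [-0.1  0.1 -0. ] grip 0.0
0.00019104813399954402
```

Request:
{"api": "servo_tool", "payload": {
  "hand": [1,1,1,1,1,1,1,1],
  "delta_pos": [
    [0,0,0.15],
    [0,0,0.2],
    [0,0,0.2],
    [0,0,0.2],
    [0,0,0.2],
    [0,0,0.15],
    [0,0,0.05],
    [0,0,0]
  ],
  "turn": [0,0,0,0,0,0,0,0]
}}

```text
time_s: 37.23
tool_pos: [0.5949, -0.0371, 0.066]
tcp_rot: [-0.032, 0.999, -0.0, 0.001]
ft_force: [-2.8, 1.6, 10.7]
grip_width: 0.0
grip_force: 5.1
```

Request:
{"api": "servo_tool", "payload": {
  "hand": [1,1,1,1],
  "delta_pos": [
    [0,0,0.06],
    [0,0,0.06],
    [0,0,0],
    [0,0,0]
  ],
  "turn": [0,0,0,0]
}}

```text
time_s: 37.57
tool_pos: [0.595, -0.0371, 0.0659]
tcp_rot: [-0.033, 0.999, -0.0, 0.002]
ft_force: [-7.8, 2.4, 24.1]
grip_width: 0.0002
grip_force: 11.9
```

The cap bottomed out at z 0.066, the full 24 mm, with the force rising to 24 N. I'll retreat and check before handing in.

Request:
{"api": "servo_tool", "payload": {
  "hand": [1,1,1,1,1,1,1,1,1,1,1,1],
  "delta_pos": [
    [0,0,-0.3],
    [0,0,-0.6],
    [0,0,-1],
    [0,0,-1],
    [0,0,-1],
    [0,0,-0.8],
    [0.8,0,-0.3],
    [1,0,0],
    [0.6,0,0],
    [0,0,0],
    [0,0,0],
    [0,0,0]
  ],
  "turn": [0,0,0,0,0,0,0,0,0,0,0,0]
}}

```text
time_s: 38.57
tool_pos: [0.5347, -0.041, 0.186]
tcp_rot: [-0.032, 0.999, -0.0, 0.0]
ft_force: [0.6, 0.0, -1.0]
grip_width: 0.0003
grip_force: 0.0
```

```bash
python3 - <<'E'
from h import *
carr()
s=snap('wrist','w22'); 
a=np.radians(3.7);Rm=np.array([[np.cos(a),-np.sin(a)],[np.sin(a),np.cos(a)]]);O=np.array([.6013,.0908])
W=lambda x,y,z:[*(O+Rm@[x,y]),z]
g=cv2.cvtColor(s['img'],cv2.COLOR_RGB2GRAY).astype(int)
print('ports',[proj(s,W(0,y,.111)).round() for y in (-.06,-.02,.02,.06)],'tail',[proj(s,W(-.022+u,-.095+v,.070)).round() for u,v in [(-.072,.015),(-.072,-.015),(-.032,-.015)]],'cap up/down',proj(s,W(-.015,-.127,.09)).round(),proj(s,W(-.015,-.127,.066)).round())
for r in range(200,440,7): print(r,''.join(' .:-=+*#%@'[min(9,int(v)//16)] for v in g[r,200:560:5]))
E
```

```text
38.5667 carrier tcp [ -75.  -127.2] z 186.0 yaw -176.36 f [ 0.6  0.  -1. ] grip 0.0
ports [array([428., 369.]), array([490., 369.]), array([553., 369.]), array([615., 369.])] tail [array([394., 212.]), array([349., 212.]), array([348., 268.])] cap up/down [324. 332.] [324. 316.]
200 @@@@@@@@@@@@@@@@@@@@@@@@@@@@@:      .************@@@@@@@@@@@@@@@@@@@@@@@
207 @@@@@@@@@@@@@@@@@@@@@@@@@@@@*         ************@@@@@@@@@@@@@@@@@@@@@@
214 @@@@@@@@@@@@@@@@@@@@@@@@@@@**          #**#*******@@@@@@@@@@@@@@@@@@@@@@
221 @@@@@@@@@@@@@@@@@@@@@@@@@@@** ......   #***#***#*#@@@@@@@@@@@@@@@@@@@@@@
228 @@@@@@@@@@@@@@@@@@@@@@@@@@@** ......   *******#***%@@@@@@@@@@@@@@@@@@@@@
235 @@@@@@@@@@@@@@@@@@@@@@--=-:-- ........ ===========+=#%%%@@@@@@@@@@@@@@@@
242 @@@@@@@@@@@@@@@@@@@@@@%**+@** .......  +++++++++*++++++++++%%@%%@%%%%%%%
249 @@@@@@@@@@@***#*#****@*-===   ........ +*******+*++++*+*+++#@%@@@@@%@@@@
256 @@@@@@@@@**#*#***#*#*#*%@@@   ........ +**+**+*++**********+@@@@@@@@@@@@
263 @@%**#**#*********#****#%+@ . .........++++++*+++++*+++++**++@@@@@@@@@@@
270 @@@*##****#**#*********=**+         ..+*+****=
[... 1173 characters left out ...]
=--++*##
382      .   .              ..  .          . ....... .  .. .  +++++=++++++++
389     .  .  .             .. .      .     . ......      .  .  =+-+++++++++
396 ..... ....      .  .   .....            ...::...... . .. . ..  @@@@@@@@@
403  .. ....       . .      @@.        .     ...:.......  .   .. . .  @@@@@@
410  %%.... .     ..   .    @@@.       .. .   ..... .........   .    .  #@@@
417 @@@.....  .           . @@@   .    . ..   ..... ..........   .....     @
424 @  ......               @@@  .     ..      ....  .... ......  .         
431    ....       .         @@@                ....     .. .......        . 
438       ...  ... .                     ..   . .   .      .........      .
```

```bash
python3 -c "
from h import *
print(hand_in())"
```

```text
the job is handed in; nothing more can be done
None
```

I handed the job in at about 38.6 s, but `hand_in()` gave no verdict. The last measurements show the cassette port up in the free bay, the wedge home against the post with the row tight, and the keeper pressed its full 24 mm; the bystanders were not checked afterwards.

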